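# Put the measuring set-up back in its trays

## Task

The measuring set-up on the bench is finished with: take its stack apart from the top down, one piece at a time, and put each piece away in its own place before taking the next: the brass cylinder lying across both saddles of the wooden stand, midway along it, then the V-block with its groove up, the drilled steel block and the black granite parallel, each lying flat on the felt inside the rim of the tray cut for its size (smallest, middle and largest). Set the pieces down without dropping them, let go of everything, and do not shift the glass hemisphere standard or the white stylus box.

Things in the scene. Friction and masses are not known exactly. Their poses are not given: they have to be found in the camera images.
- cylinder_c (a point): Centre of the brass test cylinder, 25 mm diameter, 70 mm long, 0.3 kg, loose; it starts in the V-block's groove on top of the stack, its centre (and widest line) 9 mm above the V-block's top face, overhanging it by 5 to 13 mm at each end. x: the cylinder's axis, level; it may be rolled about x, so its y and z axes mean nothing.
- vblock_c (a point): Centre (half-way up) of the dark gunmetal V-block, 52 (x) x 40 (y) x 34 mm high, 0.4 kg, loose; z up. A 90-degree groove, 18 mm wide and 9 mm deep, runs along x in its top face. It starts on the drilled steel block, groove up and nearly parallel to it; its y faces are free to be gripped.
- riser_c (a point): Centre (half-way up) of the bright steel block with eight holes drilled down through its top, 75 (x) x 50 (y) x 25 mm high, 0.6 kg, loose; z up. It starts on the granite parallel, under the V-block; its y faces are free, the granite beneath reaches 3 to 9 mm farther out.
- granite_c (a point): Centre (half-way up) of the black granite parallel, a plain block 110 (x) x 62 (y) x 30 mm high, 0.55 kg, loose; z up. It starts on the bench as the bottom of the stack.
- cradle: Fixed wooden saddle stand for the cylinder: brown base 100 (x) x 70 (y) x 8 mm; upright saddles at x = +27.5 and -27.5 mm, 9 mm thick, 56 mm wide (y), tops 30 mm above the bench, with 90-degree V notches 36 mm wide, 18 mm deep; 46 mm free between them. The seated cylinder lies along x, its centre 30 mm above the bench over the origin. Origin: centre of underside, on the bench; z up.
- vblock_tray: Fixed low wooden tray with dark red felt floor, the smallest of the three trays; for the V-block. Outside 84 (x) x 72 (y) mm, 12 mm high; recess 68 x 56 mm, felt 6 mm above the bench, rim 8 mm wide, 6 mm above the felt. Origin: centre of its underside, on the bench; x along its longer side, z up; may lie anywhere in the working area, turned up to 0.35 rad.
- riser_tray: Fixed low wooden tray with dark red felt floor, the middle of the three trays; for the drilled steel block. Outside 107 (x) x 82 (y) mm, 12 mm high; recess 91 x 66 mm, felt 6 mm above the bench, rim 8 mm wide, 6 mm above the felt. Origin: centre of its underside, on the bench; x along its longer side, z up; may lie anywhere in the working area, turned up to 0.35 rad.
- granite_tray: Fixed low wooden tray with dark red felt floor, the largest of the three trays; for the granite parallel. Outside 142 (x) x 94 (y) mm, 12 mm high; recess 126 x 78 mm, felt 6 mm above the bench, rim 8 mm wide, 6 mm above the felt. Origin: centre of its underside, on the bench; x along its longer side, z up; may lie anywhere in the working area, turned up to 0.35 rad.
- hemisphere_c (a point): Bystander, do not shift: glass hemisphere (40 mm) on a round steel base, 60 mm diameter, 38 mm high overall, loose. Centre, half-way up; z up.
- stylus_box_c (a point): Bystander, do not shift: closed white plastic stylus box with a blue panel on its lid, 80 x 55 x 30 mm, loose. Centre, half-way up; z up.

How it is judged:
On the way, in this order (a step that is already met when the one before it is completed fails the run):
1. the brass cylinder rests in its own place, let go (horizontal distance between cylinder_c and cradle below 0.015 m and z of cylinder_c in the frame of cradle between 0.0275 and 0.0319 m and angle between cylinder_c's own x axis and vertical between 1.52 and 1.62 rad and contact force between the fingers and cylinder below 0.1 N and linear speed of cylinder below 0.02 m/s), for 0.2 s.
2. the V-block rests in its own place, let go (horizontal distance between vblock_c and vblock_tray below 0.015 m and z of vblock_c in the frame of vblock_tray between 0.0208 and 0.0252 m and angle between vblock_c's own z axis and vertical below 0.05 rad and contact force between the fingers and vblock below 0.1 N and linear speed of vblock below 0.02 m/s), for 0.2 s.
3. the drilled steel block rests in its own place, let go (horizontal distance between riser_c and riser_tray below 0.015 m and z of riser_c in the frame of riser_tray between 0.0163 and 0.0207 m and angle between riser_c's own z axis and vertical below 0.05 rad and contact force between the fingers and riser below 0.1 N and linear speed of riser below 0.02 m/s), for 0.2 s.
4. the granite parallel rests in its own place, let go (horizontal distance between granite_c and granite_tray below 0.015 m and z of granite_c in the frame of granite_tray between 0.0188 and 0.0232 m and angle between granite_c's own z axis and vertical below 0.05 rad and contact force between the fingers and granite below 0.1 N and linear speed of granite below 0.02 m/s), for 0.2 s.
At the end, for the whole second after the job is handed in: Cylinder level in both saddles; V-block (groove up), steel block and granite each flat (0.05 rad) on the felt of their own tray; every centre within 15 mm of its place's centre in plan and 2.2 mm of seated height; all released and at rest (all of step 1 and all of step 2 and all of step 3 and all of step 4); the robot touches nothing.
It fails at once if a piece is dropped (moves faster than 0.7 m/s with the fingers off it) ((linear speed of cylinder above 0.7 m/s and contact force between the fingers and cylinder below 0.1 N) or (linear speed of vblock above 0.7 m/s and contact force between the fingers and vblock below 0.1 N) or (linear speed of riser above 0.7 m/s and contact force between the fingers and riser below 0.1 N) or (linear speed of granite above 0.7 m/s and contact force between the fingers and granite below 0.1 N)).
It fails at once if the glass hemisphere standard is shifted by more than 12 mm (distance of hemisphere_c from where it was at the start of the episode above 0.012 m).
It fails at once if the stylus box is shifted by more than 12 mm (distance of stylus_box_c from where it was at the start of the episode above 0.012 m).
It also fails if it takes over 144 s, if anything falls off the work surface, if the arm or the gripper's body presses on something with over 40 N, if the wrist force passes 120 N, or if a joint passes its speed limit or range.

## Robot

A 6-joint arm with a two-finger parallel gripper is mounted at the origin on the work surface. World frame = base frame: x ahead of the robot, y to its left, z up, the work surface at z = 0. Lengths are in m, angles in rad, forces in N, time in s.
With the tool pointing down it reaches from about 0.4 to 0.825 m from the base axis. Payload 7 kg.
Tool frame: the origin (TCP) lies midway between the tips of the shut fingers; the grasp point (between the pads) lies 19 mm behind it; z points along the fingers, y is the direction in which the jaws open and shut (so a half turn about z gives the same grasp; the last joint's range is limited). The gripper opens to 88 mm and grips with 3 to 60 N. Pads are 19 mm wide; open, the fingers measure 130 mm over their backs; the gripper's body (78 mm by 193 mm) begins 47 mm behind the grasp point.
Start: joints at [-0.985, 0.359, 0.012, 0, -1.224, -0.288], TCP at [0.198, -0.645, 0.197] pointing down, gripper open.
Joint ranges: [-3.07, 3.07], [-1.43, 2.12], [-1.02, 1.25], [-3.03, 1.67], [-3.05, -0], [-3.03, 3.03]. Speed limits (rad/s): [2.39, 2.39, 3.01, 3.14, 3.14, 3.14].

## Interface

Orientations are given as [roll, pitch, yaw] about the fixed x, y, z axes, in that order (R = Rz(yaw) Ry(pitch) Rx(roll)).
In Python, from station import get_state, grab_frame, camera_info, job_done gives the robot as it stands. The module is installed in compiled form; this text tells all that it offers.
- The arm moves only by the shell command python3 -m inch 'ROWS' [FORCE]. ROWS is JSON, a list that holds one entry, the list of rows, each a list of 7 numbers: the shift along the tool's x, y, z normalised to -1 to 1, where 1 is 50 cm, then the turn, a rotation vector about the tool's x, y, z normalised to -1 to 1, where 1 is 180 degrees, then the closure, from 0 (fully open) to 1 (shut). A call has 1 to 20 rows; each row shifts and turns the commanded pose from where the row before left it, along the tool's axes as they then stand; what a row does not reach is not made up. A row lasts 1/10 s, in which the tool goes at most 50 mm and 8.59 degrees, less where a joint would pass 70% of its speed; a pose out of reach is approached as far as the arm can. A call with a number of a shift or a turn outside -1 to 1 is refused whole. A call with a gripper value outside its range is refused whole. The fingers move at their own pace and stop on an object; FORCE is the grip in N (left out, the last holds). Time passes only in rows, so rows that do not move let the fingers close. It gives the time, the measured TCP pose, the force and the opening at its end, in the units of the state.
- get_state(): the state, without advancing time (a new reading comes with each control period).
- grab_frame(name): name is "scene" or "side" or "wrist"; returns the picture (384x512x3 uint8, blue, green, red); there is no depth.
- camera_info(name): a dict with "vertical_fov" (degrees; the focal length in pixels is half the picture's height over the tangent of half this angle, whatever the lens; pixels are square), "cx", "cy" (the principal point, pixels), "R" (3x3) and "t" (3): a world point X has camera coordinates R X + t. Camera axes: x right, y down, z forward; pixel columns grow to the right and rows downward; lengths in m; the calibration is good to about 2 mm. A picture is of the moment at which its call begins: read the wrist's pose just before it. camera_info takes no time and is no camera call; for the wrist camera it gives the pose at the moment of the call.
- job_done(): hands the job in, once; it reports no verdict.
The state is a dict: "t": time; "q": joint angles; "qd": joint speeds; "joint_efforts": joint torques, N m; "eef_pos": TCP position; "ee_rot": TCP orientation; "force": force on the tool from outside, world axes, zero at the start; "moment": the same for the moment, N m; "width": finger opening in m.
Only numpy, scipy, OpenCV 4.12 (cv2) and the standard library are available. Lean on these libraries where they do the work, as an engineer would, in place of code of your own. Each camera call takes 0.05 s, during which the arm holds its last target.

## Working session

There is one attempt and no reset: what is moved stays moved. The work goes in short steps, Python scripts to look and compute and a shell command to move; the robot and the scene stay as the last step left them, time stands still between calls to the robot, and variables do not carry over. Pictures are saved under pics/ and viewed, and the job is handed in when it is done.

```bash
ls; mkdir -p pics; python3 - <<'E'
from station import *
import cv2
s=get_state();print({k:s[k] for k in s})
for n in("scene","side","wrist"):
    i=camera_info(n);print(n,i)
    f=grab_frame(n);cv2.imwrite(f"pics/{n}0.png",f)
E
```

```text
pics
{'t': 0.0, 'q': array([-9.84925051e-01,  3.59368168e-01,  1.10560771e-02, -3.35945870e-04,
       -1.22411830e+00, -2.88142153e-01]), 'qd': array([ 0.00072892, -0.00133007,  0.00079192,  0.00120912, -0.00121409,
       -0.00109845]), 'joint_efforts': array([ 2.99754516e-03, -5.82716417e+01,  2.93052417e+01,  6.99702457e+00,
        6.89351640e-03, -1.69596965e-04]), 'eef_pos': array([ 0.19784067, -0.64478526,  0.19653619]), 'ee_rot': array([ 3.13993621e+00, -1.61603879e-04, -2.84397780e+00]), 'force': array([ 0.9574102 , -0.49166095,  0.22412596]), 'moment': array([ 0.01980635,  0.05094641, -0.03131965]), 'width': 0.08755968824672265}
scene {'vertical_fov': 44.45941146291959, 'cx': 262.2012864288168, 'cy': 187.15365691082297, 'R': array([[-0.76355176,  0.64570417, -0.00740418],
       [ 0.53357697,  0.62441912, -0.57043526],
       [-0.36370912, -0.43950755, -0.82130919]]), 't': array([ 0.34959328, -0.20613291,  1.29485306])}
side {'vertical_fov': 44.163987561875544, 'cx': 252.70869357174575, 'cy': 192.32742914664428, 'R': array([[-0.86360146, -0.50414593,  0.00542201],
       [-0.33952241,  0.57358413, -0.74547017],
       [ 0.37271578, -0.64563002, -0.66651693]]), 't': array([0.41118334, 0.2221279 , 1.02006451])}
wrist {'vertical_fov': 59.70782917190657, 'cx': 256.8535739345646, 'cy': 187.36888358121823, 'R': array([[-2.92779283e-01,  9.56179907e-01,  5.26370796e-04],
       [ 9.26113188e-01,  2.83435900e-01,  2.48954722e-01],
       [ 2.37896311e-01,  7.33762640e-02, -9.68514981e-01]]), 't': array([ 0.67478209, -0.03092205,  0.38786005])}
```

View pics/scene0.png

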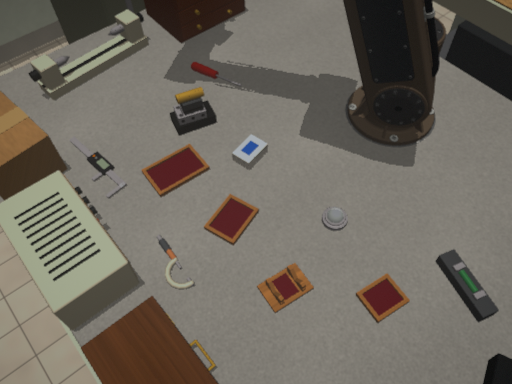

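View pics/side0.png

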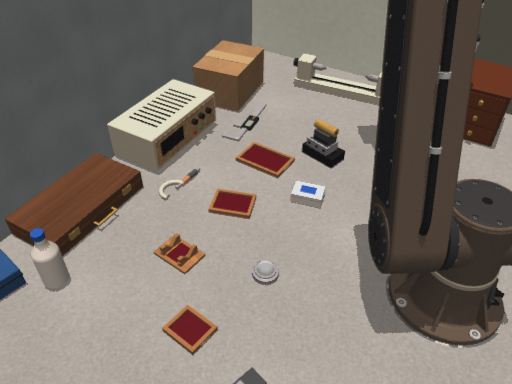

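View pics/wrist0.png

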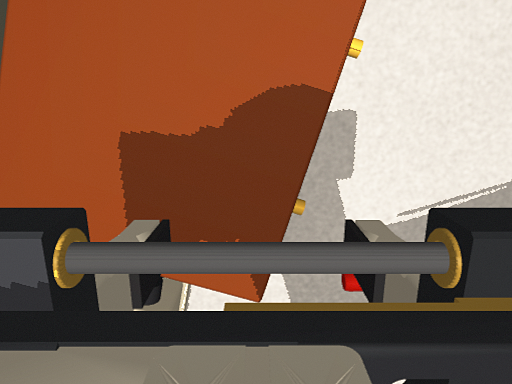

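```bash
cat > h.py <<'E'
import numpy as np, cv2
from station import *
class Cam:
    def __init__(s,n,info=None):
        i=info or camera_info(n); s.R=np.array(i["R"]); s.t=np.array(i["t"]); s.f=192/np.tan(np.radians(i["vertical_fov"])/2); s.cx=i["cx"]; s.cy=i["cy"]; s.C=-s.R.T@s.t
    def rays(s,p):
        p=np.atleast_2d(p).astype(float); d=np.c_[(p[:,0]-s.cx)/s.f,(p[:,1]-s.cy)/s.f,np.ones(len(p))]@s.R; return d/np.linalg.norm(d,axis=1)[:,None]
    def plane(s,p,z):
        d=s.rays(p); return s.C+d*((z-s.C[2])/d[:,2])[:,None]
    def proj(s,X):
        c=np.atleast_2d(X)@s.R.T+s.t; return np.c_[c[:,0]/c[:,2]*s.f+s.cx,c[:,1]/c[:,2]*s.f+s.cy]
def tri(cs,ps):
    A=np.zeros((3,3));b=np.zeros(3);L=[]
    for c,p in zip(cs,ps):
        d=c.rays(p)[0];M=np.eye(3)-np.outer(d,d);A+=M;b+=M@c.C;L.append((c.C,M))
    X=np.linalg.solve(A,b);return X,max(np.linalg.norm(M@(X-C)) for C,M in L)
def rect(c,cnt,z):
    P=c.plane(cnt.reshape(-1,2),z)[:,:2]
    (x,y),(w,h),a=cv2.minAreaRect((P*1000).astype(np.float32))
    if w<h:w,h,a=h,w,a+90
    a=(a+90)%180-90
    return np.array([x,y])/1000,(w,h),np.radians(a)
def shot(n,k):
    c=Cam(n);f=grab_frame(n);cv2.imwrite(f"pics/{k}.png",f);return c,f
def big(f,box,k,m=6):
    x0,y0,x1,y1=box;cv2.imwrite(f"pics/{k}.png",cv2.resize(f[y0:y1,x0:x1],None,fx=m,fy=m,interpolation=cv2.INTER_CUBIC))
E
python3 - <<'E'
from h import *
fs={}
for n in("scene","side"):
    c=Cam(n);f=cv2.imread(f"pics/{n}0.png");h=cv2.cvtColor(f,cv2.COLOR_BGR2HSV)
    m=((h[...,0]<8)|(h[...,0]>170))&(h[...,1]>150)&(h[...,2]>30)&(h[...,2]<150)
    if n=="scene": m[:, :140]=0; m[:130]=0
    cs,_=cv2.findContours(m.astype(np.uint8),0,2)
    for k in cs:
        if cv2.contourArea(k)>150:
            xy,wh,a=rect(c,k,.006);M=cv2.moments(k)
            print(n,(M['m10']/M['m00'],M['m01']/M['m00']),cv2.contourArea(k),xy.round(4),np.round(wh,1),a.round(3))
f=cv2.imread("pics/scene0.png");big(f,(160,80,230,140),"a1",10);f=cv2.imread("pics/side0.png");big(f,(295,115,355,170),"a2",10)
print(Cam("wrist").C)
E
```

```text
scene (382.3125298900048, 297.14490674318506) 697.0 [0.4199 0.3453] [64.1 53. ] -0.146
scene (284.96048970506394, 286.14357262103505) 299.5 [0.5592 0.1947] [49.7 34.7] 1.432
scene (231.10132450331125, 218.39735099337747) 755.0 [ 0.5422 -0.012 ] [85.6 61.1] 0.309
scene (174.72271098077547, 169.11371782339523) 1023.0 [ 0.5604 -0.2177] [122.9  70.5] -0.062
side (189.51028517999063, 327.7064048620851) 713.0 [0.4232 0.3437] [64.1 53.7] -0.152
side (178.4107919930374, 251.38120104438642) 191.5 [0.5614 0.1943] [48.8 35.4] 1.428
side (232.5321988655322, 202.25692359025692) 499.5 [ 0.5452 -0.0134] [89.6 60.8] 0.312
side (265.1940005606952, 158.2685730305579) 594.5 [ 0.5639 -0.2188] [121.5  72.3] -0.062
[ 0.13393746 -0.66494405  0.38311312]
```

View pics/a1.png

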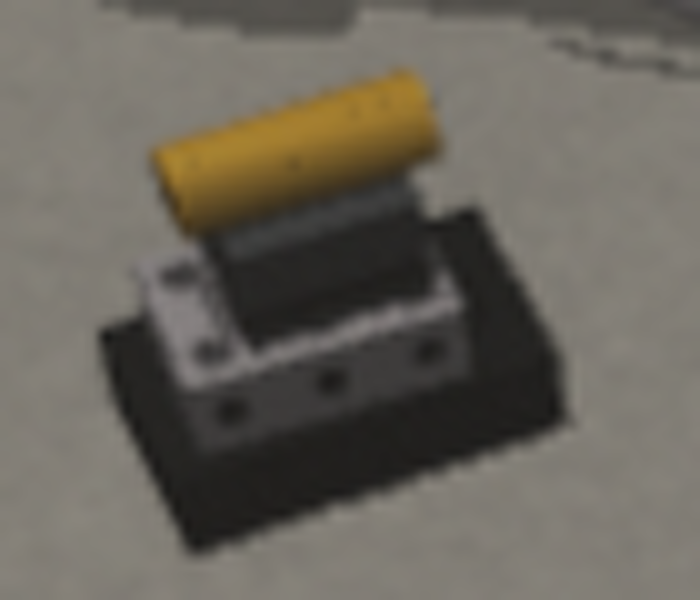

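View pics/a2.png

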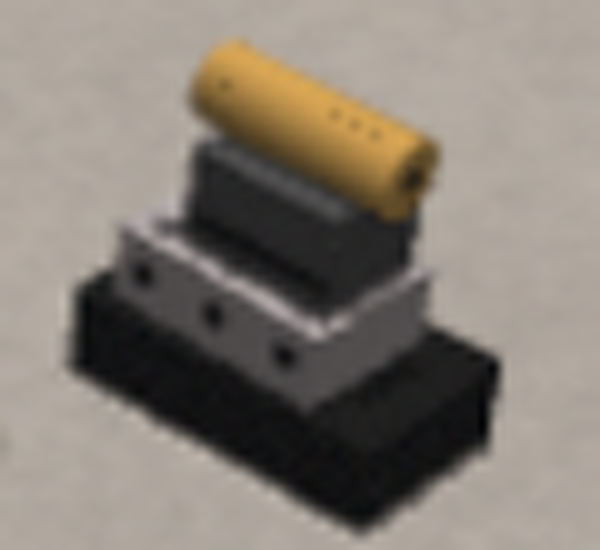

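```bash
python3 - <<'E'
from h import *
S,D=Cam("scene"),Cam("side")
for n,a,b in [("vt",(382.31,297.14),(189.51,327.71)),("cr",(284.96,286.14),(178.41,251.38)),("rt",(231.1,218.4),(232.53,202.26)),("gt",(174.72,169.11),(265.19,158.27)),("hemi",(335,214),(265,268)),("box",(249.5,148),(309,189))]:
    print(n,*[np.round(v,4) for v in tri([S,D],[a,b])])
# cylinder
ce={}
for n in("scene","side"):
    f=cv2.imread(f"pics/{n}0.png");h=cv2.cvtColor(f,cv2.COLOR_BGR2HSV)
    m=(h[...,0]>12)&(h[...,0]<28)&(h[...,1]>140)&(h[...,2]>60)
    m2=np.zeros_like(m); x0,y0,x1,y1=(165,80,230,130) if n=="scene" else (300,115,345,145); m2[y0:y1,x0:x1]=m[y0:y1,x0:x1]
    k=max(cv2.findContours(m2.astype(np.uint8),0,2)[0],key=cv2.contourArea);M=cv2.moments(k);ce[n]=(M['m10']/M['m00'],M['m01']/M['m00']);print(n,ce[n],cv2.minAreaRect(k))
    c=Cam(n); r=cv2.boxPoints(cv2.minAreaRect(k)); print(c.plane(r,.098).round(4).tolist())
print(tri([S,D],[ce["scene"],ce["side"]]))
# corners: granite top-face corners & riser, from zooms
s=lambda x,y:(160+x/10,80+y/10); d=lambda x,y:(295+x/10,115+y/10)
for p in [(195,550),(565,420)]: print("granite bottom scene",S.plane(s(*p),0))
for p in [(365,530),(75,370),(490,450)]: print("granite bottom side",D.plane(d(*p),0))
for p in [(185,385),(465,305)]: print("riser top scene",S.plane(s(*p),0.055))
for p in [(320,330),(125,230),(430,270)]: print("riser top side",D.plane(d(*p),0.055))
E
```

```text
vt [0.4212 0.3458 0.0081] 0.0002
cr [0.5607 0.1964 0.0103] 0.0001
rt [ 0.5434 -0.0113  0.0071] 0.0002
gt [ 0.5619 -0.2178  0.006 ] 0.0004
hemi [0.3595 0.1443 0.0222] 0.0013
box [ 0.3862 -0.1346  0.0287] 0.0013
scene (189.20554066130472, 94.42806076854333) ((189.13760375976562, 94.45870971679688), (8.045741081237793, 27.202266693115234), 73.3007583618164)
[[0.4546, -0.3485, 0.098], [0.3871, -0.3282, 0.098], [0.3992, -0.3014, 0.098], [0.4657, -0.3218, 0.098]]
side (325.88967971530246, 127.29893238434164) ((325.8999938964844, 127.69999694824219), (23.702320098876953, 7.602630138397217), 26.56505012512207)
[[0.4612, -0.3124, 0.098], [0.4675, -0.349, 0.098], [0.3945, -0.3303, 0.098], [0.3898, -0.2951, 0.098]]
(array([ 0.42789833, -0.32265895,  0.09931552]), np.float64(0.0008024944314918068))
granite bottom scene [[ 4.86206770e-01 -3.08208989e-01 -1.11022302e-16]]
granite bottom scene [[ 0.38297889 -0.28125692  0.        ]]
granite bottom side [[ 0.38153842 -0.28188853  0.        ]]
granite bottom side [[ 0.48535252 -0.30791462  0.        ]]
granite bottom side [[ 0.36498413 -0.33462361  0.        ]]
riser top scene [[ 0.4771457  -0.31123767  0.055     ]]
riser top scene [[ 0.40535504 -0.28701079  0.055     ]]
riser top side [[ 0.40612262 -0.29140891  0.055     ]]
riser top side [[ 0.47372084 -0.3072137   0.055     ]]
riser top side [[ 0.39073424 -0.3337646   0.055     ]]
```

```bash
cat >> h.py <<'E'
from scipy.spatial.transform import Rotation as Ro
def go(x,y,z,yaw,fr=None):
    s=get_state();p=np.array(s["eef_pos"]);R=Ro.from_euler("xyz",s["ee_rot"])
    T=Ro.from_euler("xyz",[np.pi,0,yaw])
    d=R.inv().apply(np.array([x,y,z])-p)/.5; w=(R.inv()*T).as_rotvec()/np.pi
    d2=T.inv().apply(np.array([x,y,z])-p)/.5
    print("t",round(s["t"],2),"q6",s["q"][5].round(2),"shift(before turn)",d.round(4),"turn",w.round(4),"shift(after turn)",d2.round(4))
E
python3 - <<'E'
from h import *
f=cv2.imread("pics/scene0.png");big(f,(250,255,320,315),"a3",10);f=cv2.imread("pics/side0.png");big(f,(145,225,215,280),"a4",10)
s=get_state();R=Ro.from_euler("xyz",s["ee_rot"]);print(R.inv().apply(Cam("wrist").C-s["eef_pos"]),R.as_matrix().T@Cam("wrist").R.T)
go(.43,-.36,.25,-1.85)
E
```

```text
[ 6.70348610e-02 -1.41662817e-04 -1.86346730e-01] [[-5.31120498e-04 -9.68475357e-01 -2.49108813e-01]
 [ 9.99999432e-01 -2.84224927e-04 -1.02708273e-03]
 [ 9.23901378e-04 -2.49109217e-01  9.68474958e-01]]
t 0.15 q6 -0.29 shift(before turn) [-0.6109  0.4088 -0.1061] turn [ 4.000e-04  2.000e-04 -3.164e-01] shift(after turn) [-0.6757 -0.2892 -0.1065]
```

View pics/a3.png

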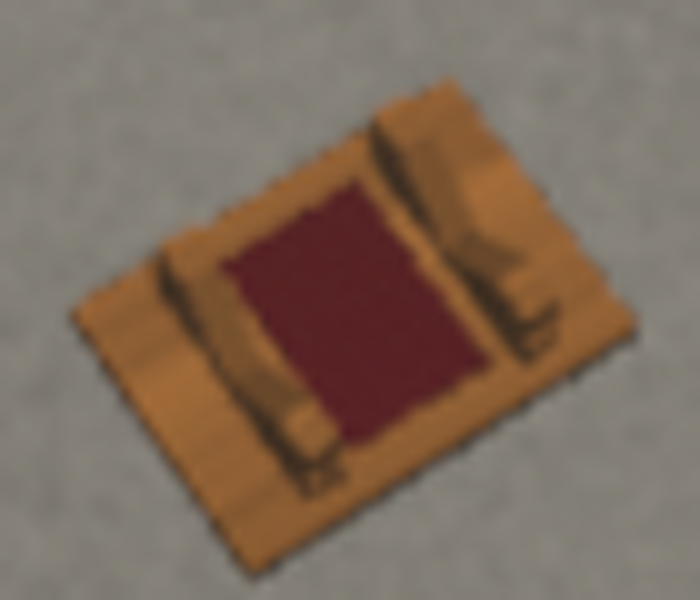

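View pics/a4.png

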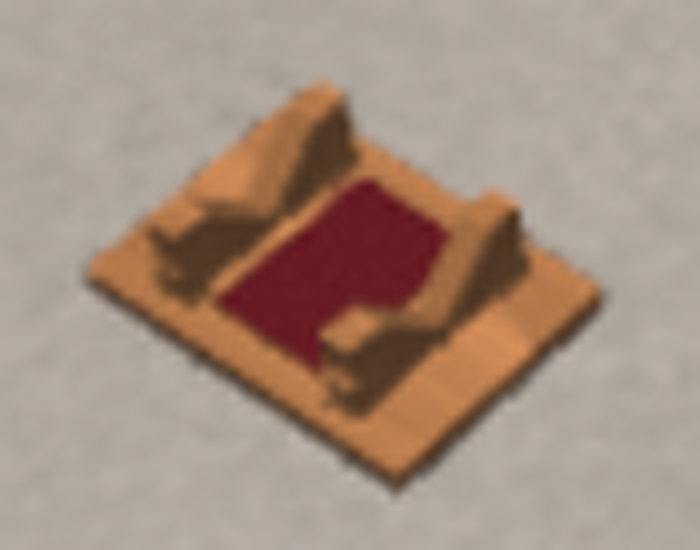

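```bash
python3 - <<'E'
from h import *
S,D=Cam("scene"),Cam("side")
a=S.plane([(257,286.5),(295,263),(313.5,287.5)],.008); print(a.round(4))
print("scene bottom",S.plane((275.5,312.5),0.002))
b=D.plane([(153.5,252.5),(184.5,273),(205.5,254)],.008);print(b.round(4))
for P in(a[0],a[2]):print
print("ctr",(a[0]+a[2])[:2]/2,(b[0]+b[2])[:2]/2,"yaw",np.arctan2(*(a[1]-a[0])[1::-1]),np.arctan2(*(b[1]-b[0])[1::-1]),np.linalg.norm(a[1]-a[0]),np.linalg.norm(b[1]-b[0]))
E
python3 -m inch '[[[-0.08,0.05,-0.05,0,0,-0.04,0],[-0.08,0.05,-0.05,0,0,-0.04,0],[-0.08,0,0,0,0,-0.04,0],[-0.08,0,0,0,0,-0.04,0],[-0.08,0,0,0,0,-0.04,0],[-0.06,0,0,0,0,-0.04,0],[0,0,0,0,0,-0.04,0],[0,0,0,0,0,-0.036,0],[0,0,0,0,0,0,0],[0,0,0,0,0,0,0]]]' 20
python3 -c "
from h import *
go(.43,-.36,.25,-1.85)"
```

```text
[[0.6058 0.1579 0.008 ]
 [0.5074 0.1699 0.008 ]
 [0.516  0.2373 0.008 ]]
scene bottom [[0.61171081 0.22457725 0.002     ]]
[[0.6097 0.2268 0.008 ]
 [0.5122 0.2388 0.008 ]
 [0.5035 0.1695 0.008 ]]
ctr [0.56089653 0.19762649] [0.55657545 0.19816231] yaw 3.0202486487800315 3.0193437026100733 0.09915161844598164 0.09816219100341
t: 1.15
eef_pos: [0.3626, -0.4766, 0.2441]
ee_rot: [3.141, 0.0, -1.855]
force: [-1.1, 0.0, -0.6]
width: 0.0879
t 1.15 q6 0.31 shift(before turn) [-0.2615 -0.0641 -0.0118] turn [ 0.0001  0.0001 -0.0014] shift(after turn) [-0.2612 -0.0653 -0.0118]
```

```bash
python3 -c "
from h import *
go(.436,-.293,.26,-1.85)"
python3 -m inch '[[[-0.08,-0.02,-0.01,0,0,0,0],[-0.08,-0.02,-0.01,0,0,0,0],[-0.08,-0.02,-0.01,0,0,0,0],[-0.08,0.018,-0.002,0,0,0,0],[-0.072,0,0,0,0,0,0],[0,0,0,0,0,0,0],[0,0,0,0,0,0,0],[0,0,0,0,0,0,0]]]'
python3 -c "
from h import *
c,f=shot('wrist','w1')
print(c.C)"
```

```text
t 1.15 q6 0.31 shift(before turn) [-0.3935 -0.0381 -0.0317] turn [ 0.0001  0.0001 -0.0014] shift(after turn) [-0.3933 -0.0399 -0.0318]
t: 1.95
eef_pos: [0.437, -0.2946, 0.2602]
ee_rot: [3.141, -0.0, -1.853]
force: [-0.8, -0.4, -0.3]
width: 0.0879
[ 0.41807204 -0.35886104  0.44660574]
```

View pics/w1.png

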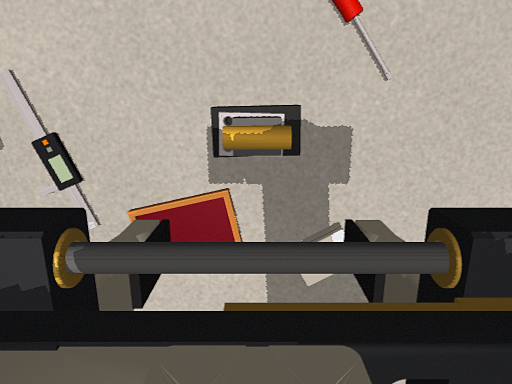

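```bash
python3 - <<'E'
from h import *
f=cv2.imread("pics/w1.png");c=Cam("wrist");h=cv2.cvtColor(f,cv2.COLOR_BGR2HSV)
m=(h[...,0]>12)&(h[...,0]<30)&(h[...,1]>140)&(h[...,2]>60);m[:100]=0;m[170:]=0;m[:,:200]=0;m[:,320:]=0
k=max(cv2.findContours(m.astype(np.uint8),0,2)[0],key=cv2.contourArea)
print(cv2.minAreaRect(k),rect(c,k,.098))
M=cv2.moments(k);w=(M['m10']/M['m00'],M['m01']/M['m00'])
S,D=Cam("scene"),Cam("side")
print(tri([S,D,c],[(189.2,94.43),(325.89,127.3),w]))
big(f,(200,95,315,165),"w1z",6)
E
```

```text
((256.5, 137.5), (23.0, 69.0), 90.0) (array([ 0.42836139, -0.3245957 ]), (71.54939270019531, 23.691478729248047), np.float64(-0.28288962626175945))
(array([ 0.42800995, -0.32432253,  0.09809471]), np.float64(0.001104526238643534))
```

View pics/w1z.png

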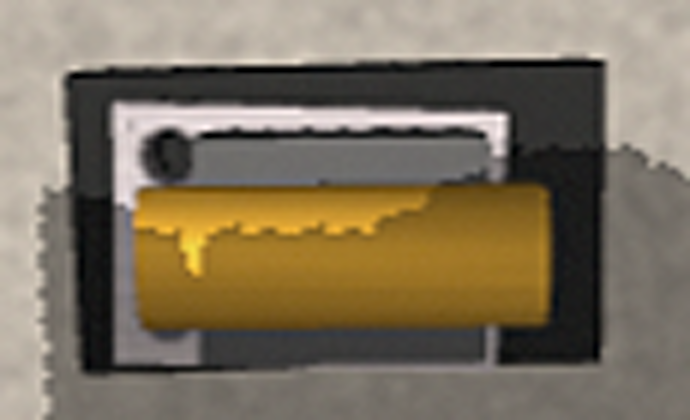

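```bash
python3 -c "
from h import *
go(.428,-.3243,.079,-1.854)"
```

```text
t 2.0 q6 -0.06 shift(before turn) [0.0615 0.0005 0.3622] turn [ 0.0001 -0.      0.0003] shift(after turn) [0.0615 0.0006 0.3622]
```

```bash
python3 -m inch '[[[0.0315,0,0.06,0,0,0,0],[0.03,0,0.06,0,0,0,0],[0,0,0.06,0,0,0,0],[0,0,0.04,0,0,0,0],[0,0,0,0,0,0,0],[0,0,0,0,0,0,0]]]'
python3 -c "
from h import *
go(.428,-.3243,.079,-1.854)
for n,b in(('scene',(150,60,240,130)),('side',(290,95,370,165))):
  c,f=shot(n,n+'1');big(f,b,n+'1z',7)"
```

```text
t: 2.6
eef_pos: [0.4285, -0.3246, 0.1506]
ee_rot: [3.141, -0.001, -1.852]
force: [0.6, -0.2, 0.8]
width: 0.0878
t 2.6 q6 0.0 shift(before turn) [-0.0004  0.0009  0.1432] turn [ 0.0002 -0.0002  0.0005] shift(after turn) [-0.0003  0.001   0.1432]
```

View pics/scene1z.png

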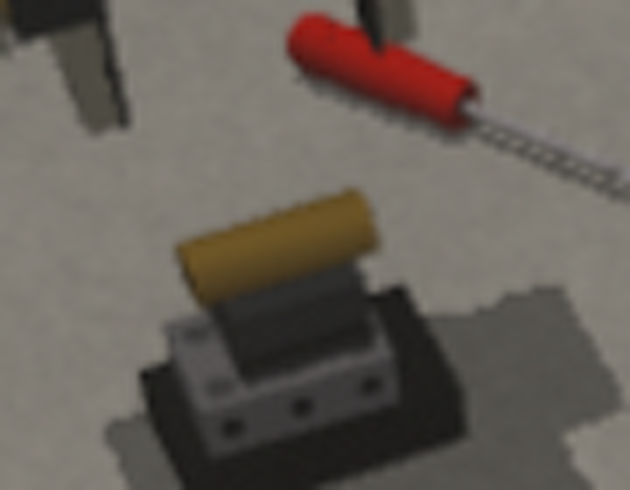

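View pics/side1z.png

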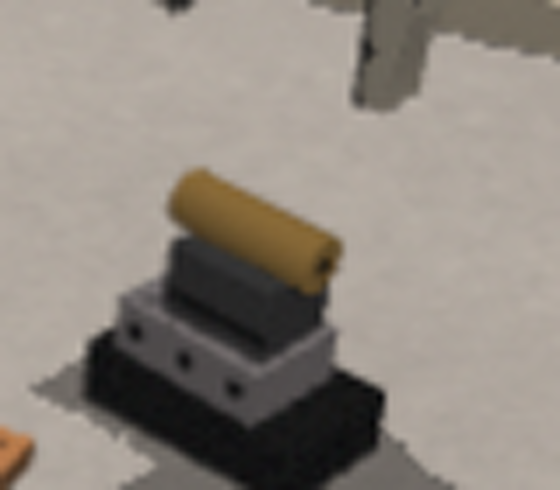

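Fingers hang clear on both ends of the cylinder's line; going down and closing.

```bash
python3 -m inch '[[[0,0,0.05,0,0,0,0],[0,0.001,0.05,0,0,0,0],[0,0,0.03,0,0,0,0],[0,0,0.013,0,0,0,0],[0,0,0,0,0,0,0],[0,0,0,0,0,0,0],[0,0,0,0,0,0,0.4],[0,0,0,0,0,0,0.4],[0,0,0,0,0,0,0.4],[0,0,0,0,0,0,0.4],[0,0,0,0,0,0,0.4],[0,0,0,0,0,0,0.4],[0,0,0,0,0,0,0.4]]]' 20
python3 -c "
from h import *
for n,b in(('scene',(150,60,240,130)),('side',(290,95,370,165))):
  c,f=shot(n,n+'2');big(f,b,n+'2z',7)"
```

```text
t: 4.0
eef_pos: [0.4286, -0.3237, 0.0793]
ee_rot: [-3.141, -0.0, -1.851]
force: [-0.6, -0.0, 4.4]
width: 0.0681
```

View pics/scene2z.png

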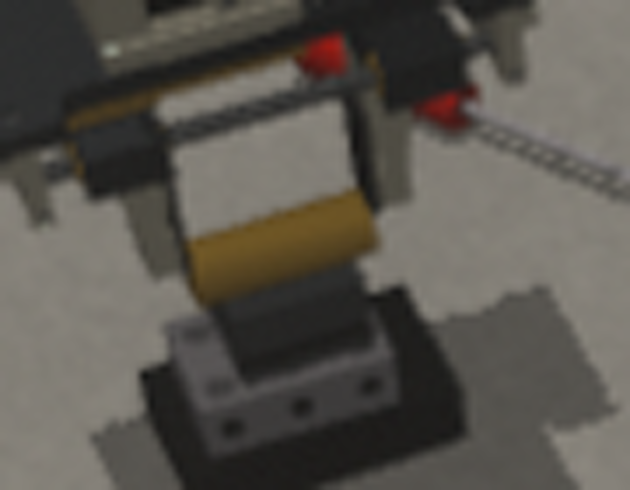

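View pics/side2z.png

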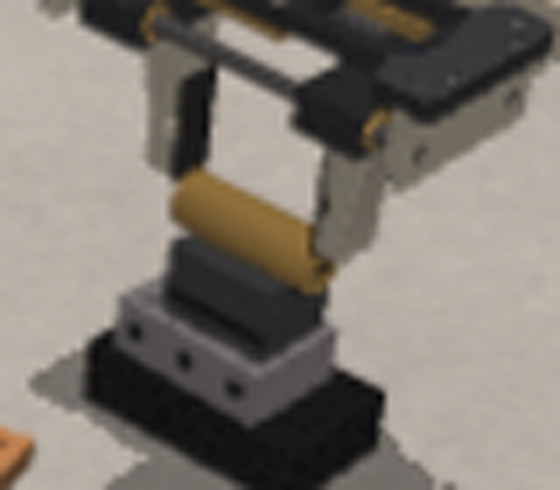

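```bash
python3 -c "
from h import *
s=get_state();print(s['eef_pos'],s['ee_rot'],s['width'],s['force'],s['t'])
R=Ro.from_euler('xyz',s['ee_rot'])
for n,o in(('scene',(150,60)),('side',(290,95))):
  c=Cam(n)
  for l in([0,0,0],[0,.035,0],[0,-.035,0],[0,.035,-.019],[0,-.035,-.019]):
    print(n,l,((c.proj(s['eef_pos']+R.apply(l))[0]-o)*7).round(0))
  print('cyl',((c.proj([.428,-.3243,.098])[0]-o)*7).round(0))
"
python3 -m inch '[[[0,0,0,0,0,0,0.4],[0,0,0,0,0,0,0.4],[0,0,0,0,0,0,0.4]]]' 20
```

```text
[ 0.42856744 -0.32367446  0.07922353] [-3.14071601e+00 -2.20115692e-04 -1.85087167e+00] 0.06812578983210138 [-0.50429882  1.5141189   6.10403251] 4.1
scene [0, 0, 0] [279. 282.]
scene [0, 0.035, 0] [368. 254.]
scene [0, -0.035, 0] [189. 311.]
scene [0, 0.035, -0.019] [363. 217.]
scene [0, -0.035, -0.019] [181. 273.]
cyl [273. 244.]
side [0, 0, 0] [247. 264.]
side [0, 0.035, 0] [315. 301.]
side [0, -0.035, 0] [180. 229.]
side [0, 0.035, -0.019] [320. 262.]
side [0, -0.035, -0.019] [185. 189.]
cyl [254. 225.]
t: 4.4
eef_pos: [0.4286, -0.3237, 0.0792]
ee_rot: [-3.141, -0.0, -1.851]
force: [0.3, 1.2, 6.0]
width: 0.068
```

```bash
python3 -c "
from h import *
R=Ro.from_euler('xyz',[3.141,0,-1.852]);p=np.array([.4285,-.3246,.1506])
for n,o in(('scene',(150,60)),('side',(290,95))):
  c=Cam(n)
  for l in([0,.044,0],[0,-.044,0],[0,.065,0],[0,-.065,0],[0,.044,-.019],[0,-.044,-.019]):
    print(n,l,((c.proj(p+R.apply(l))[0]-o)*7).round(0))
f=cv2.imread('pics/side1.png');big(f,(280,60,400,150),'side1y',6)
f=cv2.imread('pics/side2.png');big(f,(280,60,400,160),'side2y',6)
c,f=shot('wrist','w2')
"
```

```text
scene [0, 0.044, 0] [368.  99.]
scene [0, -0.044, 0] [131. 171.]
scene [0, 0.065, 0] [424.  82.]
scene [0, -0.065, 0] [ 73. 188.]
scene [0, 0.044, -0.019] [362.  57.]
scene [0, -0.044, -0.019] [122. 129.]
side [0, 0.044, 0] [357. 156.]
side [0, -0.044, 0] [181.  68.]
side [0, 0.065, 0] [401. 179.]
side [0, -0.065, 0] [141.  47.]
side [0, 0.044, -0.019] [363. 114.]
side [0, -0.044, -0.019] [186.  26.]
```

View pics/side1y.png

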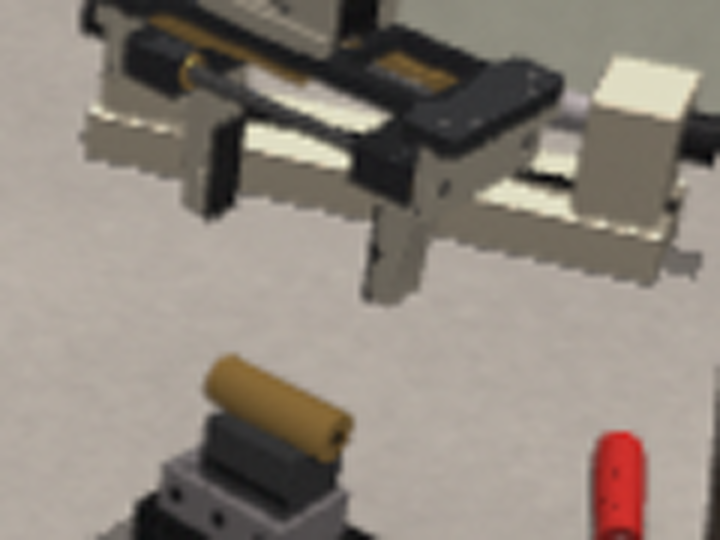

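View pics/side2y.png

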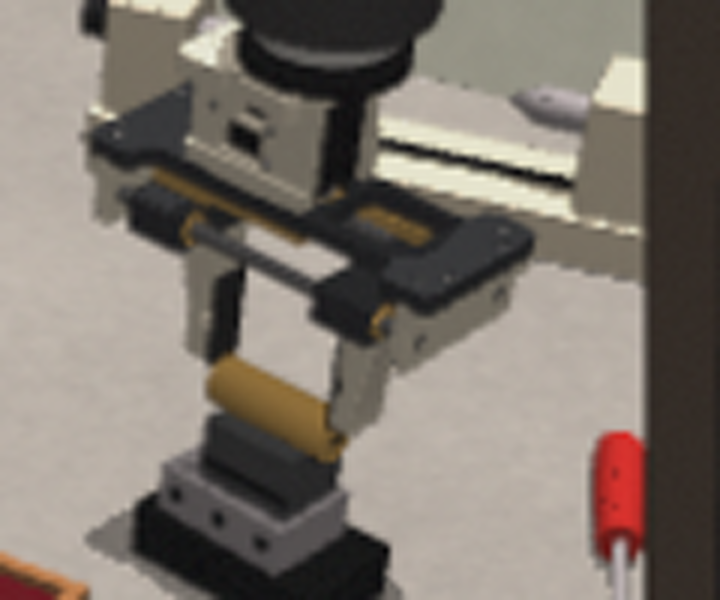

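View pics/w2.png

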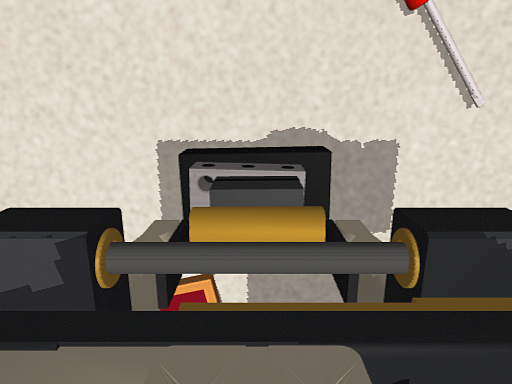

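```bash
python3 -c "
from h import *
S,D=Cam('scene'),Cam('side')
for n,R,p,L in (('open',[3.141,0,-1.852],[.4285,-.3246,.1506],[((164.3,78.9),(314.5,95.8)),((206.4,66.4),(344.2,110))]),('grip',[3.141,0,-1.851],[.4286,-.3237,.0792],[((150+165/7,60+275/7),(280+215/6,60+362/6)),((150+390/7,60+208/7),(280+358/6,60+435/6))])):
  R=Ro.from_euler('xyz',R)
  for a,b in L:
    X,e=tri([S,D],[a,b]);print(n,X.round(4),e.round(4),'tool',R.inv().apply(X-p).round(4))
"
```

```text
open [ 0.4786 -0.3373  0.1745] 0.0015 tool [-0.0017 -0.0516 -0.0239]
open [ 0.3783 -0.3027  0.1794] 0.0018 tool [-0.0071  0.0543 -0.0287]
grip [ 0.4666 -0.3371  0.0992] 0.0013 tool [ 0.0024 -0.0403 -0.02  ]
grip [ 0.3843 -0.3117  0.1006] 0.0023 tool [ 0.0007  0.0459 -0.0214]
```

```bash
python3 -m inch '[[[0,0,0,0,0,0,0],[0,0,0,0,0,0,0],[0,0,0,0,0,0,0],[0,0,0,0,0,0,0],[0,0,0.012,0,0,0,0],[0,0,0.012,0,0,0,0],[0,0,0,0,0,0,0],[0,0,0,0,0,0,0]]]' 20
python3 -c "
from h import *
for n,b in(('scene',(150,60,240,130)),('side',(290,75,370,145))):
  c,f=shot(n,n+'3');big(f,b,n+'3z',8)
i=cv2.imread('pics/scene3z.png');j=cv2.imread('pics/side3z.png')
k=np.zeros((560,720+640,3),np.uint8);k[:,:720]=i;k[:,720:]=j;cv2.imwrite('pics/b3.png',cv2.resize(k,None,fx=.58,fy=.58))"
```

```text
t: 5.25
eef_pos: [0.4279, -0.3234, 0.0664]
ee_rot: [3.141, -0.0, -1.851]
force: [-0.0, -0.7, -0.3]
width: 0.0877
```

View pics/b3.png

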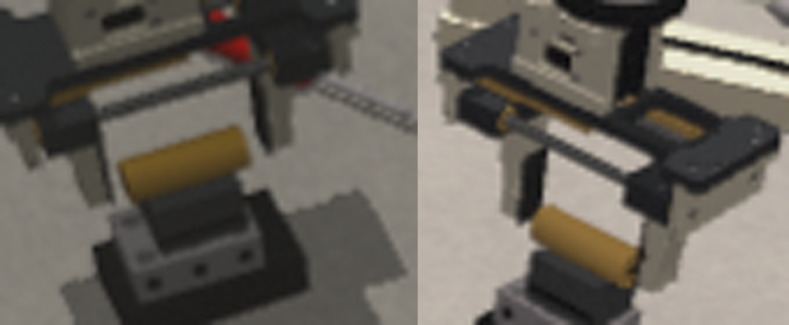

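```bash
python3 -m inch '[[[0,0,0,0,0,0,0.4],[0,0,0,0,0,0,0.4],[0,0,0,0,0,0,0.4],[0,0,0,0,0,0,0.4],[0,0,0,0,0,0,0.4],[0,0,0,0,0,0,0.4],[0,0,0,0,0,0,0.4]]]' 25
python3 -c "
from h import *
for n,b in(('scene',(150,60,240,130)),('side',(290,75,370,145))):
  c,f=shot(n,n+'3');big(f,b,n+'3z',8)
i=cv2.imread('pics/scene3z.png');j=cv2.imread('pics/side3z.png')
k=np.zeros((560,720+640,3),np.uint8);k[:,:720]=i;k[:,720:]=j;cv2.imwrite('pics/b4.png',cv2.resize(k,None,fx=.58,fy=.58))"
```

```text
t: 6.05
eef_pos: [0.4283, -0.3235, 0.0669]
ee_rot: [-3.141, -0.0, -1.851]
force: [0.9, 0.2, 1.5]
width: 0.0697
```

View pics/b4.png

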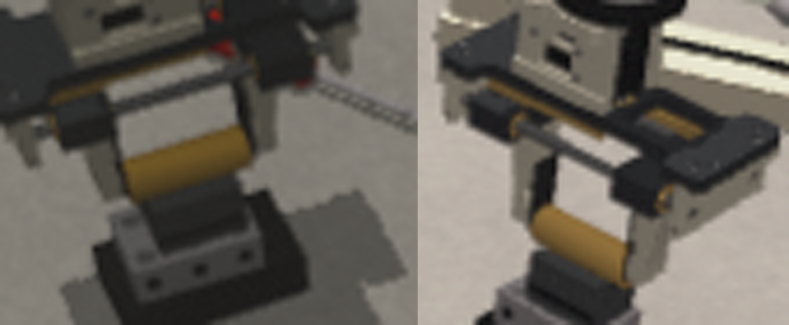

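```bash
python3 -m inch '[[[0,0,-0.01,0,0,0,0.4],[0,0,-0.02,0,0,0,0.4],[0,0,-0.05,0,0,0,0.4],[0,0,-0.07,0,0,0,0.4],[0,0,-0.07,0,0,0,0.4],[0,0,-0.05,0,0,0,0.4],[0,0,0,0,0,0,0.4],[0,0,0,0,0,0,0.4]]]' 25
python3 -c "
from h import *
c,f=shot('side','side5')
go(.5585,.197,.15,-1.696)"
```

```text
t: 6.95
eef_pos: [0.428, -0.3232, 0.2022]
ee_rot: [-3.141, 0.001, -1.851]
force: [-0.0, -0.3, -3.1]
width: 0.0697
t 7.0 q6 0.0 shift(before turn) [-1.0718  0.0359  0.1031] turn [ 0.0003  0.0003 -0.0494] shift(after turn) [-1.0645 -0.1302  0.1023]
```

View pics/side5.png

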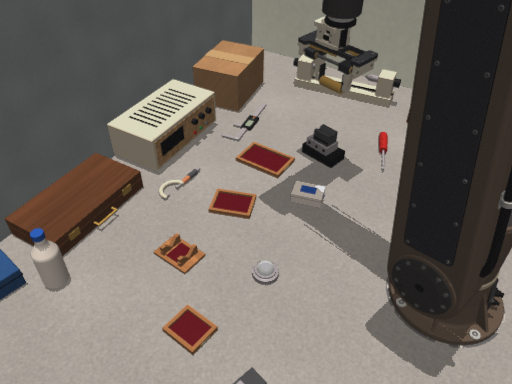

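```bash
python3 -m inch '[[[0,0,0,0,0,-0.0247,0.4],[0,0,0,0,0,-0.0247,0.4],[-0.04,-0.01,0,0,0,0,0.4],[-0.07,-0.01,0,0,0,0,0.4],[-0.08,-0.01,0,0,0,0,0.4],[-0.08,-0.01,0,0,0,0,0.4],[-0.08,-0.01,0,0,0,0,0.4],[-0.08,-0.01,0,0,0,0,0.4],[-0.08,-0.01,0,0,0,0,0.4],[-0.08,-0.01,0,0,0,0,0.4],[-0.08,-0.01,0,0,0,0,0.4],[-0.08,-0.01,0,0,0,0,0.4],[-0.08,-0.01,0.02,0,0,0,0.4],[-0.08,-0.01,0.02,0,0,0,0.4],[-0.08,0,0.02,0,0,0,0.4],[-0.05,0,0.02,0,0,0,0.4],[-0.024,0,0.02,0,0,0,0.4],[0,0,0,0,0,0,0.4],[0,0,0,0,0,0,0.4],[0,0,0,0,0,0,0.4]]]' 25
python3 -c "
from h import *
go(.5585,.197,.15,-1.696)
c,f=shot('wrist','w6')"
```

```text
t: 9.0
eef_pos: [0.554, 0.1958, 0.1519]
ee_rot: [3.141, -0.0, -1.697]
force: [0.2, -0.7, -0.4]
width: 0.07
t 9.0 q6 -0.8 shift(before turn) [-0.0034 -0.0087  0.0037] turn [ 0.     -0.0001 -0.0002] shift(after turn) [-0.0034 -0.0087  0.0037]
```

View pics/w6.png

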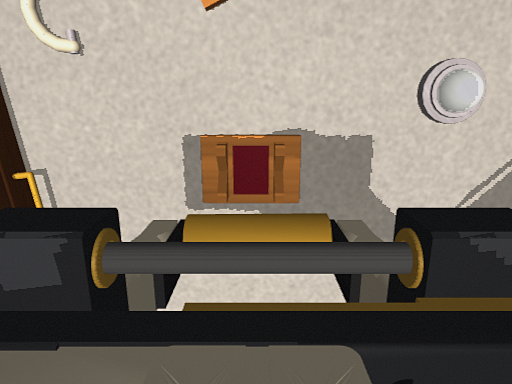

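```bash
python3 -c "
from h import *
c=Cam('wrist');f=cv2.imread('pics/w6.png');h=cv2.cvtColor(f,cv2.COLOR_BGR2HSV)
m=((h[...,0]<8)|(h[...,0]>170))&(h[...,1]>150)&(h[...,2]<150)&(h[...,2]>30);m[210:]=0;m[:100]=0;m[:,:180]=0;m[:,320:]=0
k=max(cv2.findContours(m.astype(np.uint8),0,2)[0],key=cv2.contourArea);print('felt',rect(c,k,.008),cv2.boundingRect(k))
m=((h[...,0]<18)|(h[...,0]>170))&(h[...,1]>120);m[207:]=0;m[:110]=0;m[:,:180]=0;m[:,320:]=0
k=max(cv2.findContours(m.astype(np.uint8),0,2)[0],key=cv2.contourArea);print('base',rect(c,k,.006),cv2.boundingRect(k))
print('bl,br',c.plane([(202,203),(299,203),(299,136),(201,136)],.008).round(4))
big(f,(185,120,315,215),'w6z',6)
S=Cam('scene');D=Cam('side')
print('felt tri scene/wrist', )
"
```

```text
felt (array([0.56037207, 0.19474606]), (48.180458068847656, 35.485225677490234), np.float64(1.4444782020766398)) (233, 146, 36, 48)
base (array([0.56037244, 0.19455562]), (99.45745849609375, 69.02315521240234), np.float64(-0.126288297314048)) (200, 135, 101, 68)
bl,br [[0.6146 0.2229 0.008 ]
 [0.5153 0.2355 0.008 ]
 [0.5087 0.1671 0.008 ]
 [0.6041 0.155  0.008 ]]
felt tri scene/wrist
```

View pics/w6z.png

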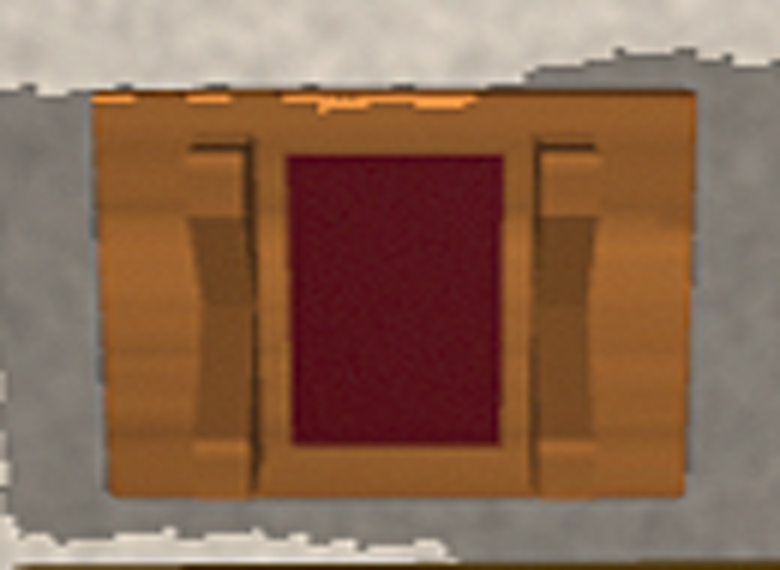

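```bash
python3 -c "
from h import *
go(.5601,.1963,.03,-1.698)"
python3 -m inch '[[[0,-0.006,0.03,0,0,0,0.4],[0,-0.006,0.05,0,0,0,0.4],[0,0,0.06,0,0,0,0.4],[0,0,0.06,0,0,0,0.4],[0,0,0.03,0,0,0,0.4],[0,0,0.014,0,0,0,0.4],[0,0,0,0,0,0,0.4],[0,0,0,0,0,0,0.4],[0,0,0,0,0,0,0.4]]]' 25
python3 -c "
from h import *
go(.5601,.1963,0.001,-1.698)
for n,b in(('scene',(240,230,340,320)),('side',(135,190,235,280))):
  c,f=shot(n,n+'7');big(f,b,n+'7z',6)"
```

```text
t 9.05 q6 -0.8 shift(before turn) [-0.0022 -0.0117  0.2444] turn [-0.0001  0.      0.0004] shift(after turn) [-0.0023 -0.0117  0.2444]
t: 9.95
eef_pos: [0.5609, 0.1965, 0.0312]
ee_rot: [-3.14, 0.002, -1.696]
force: [-0.4, -0.1, -1.9]
width: 0.0698
t 9.95 q6 -0.79 shift(before turn) [0.0007 0.0015 0.0604] turn [-0.0006  0.0005  0.0007] shift(after turn) [0.0006 0.0014 0.0604]
```

View pics/scene7z.png

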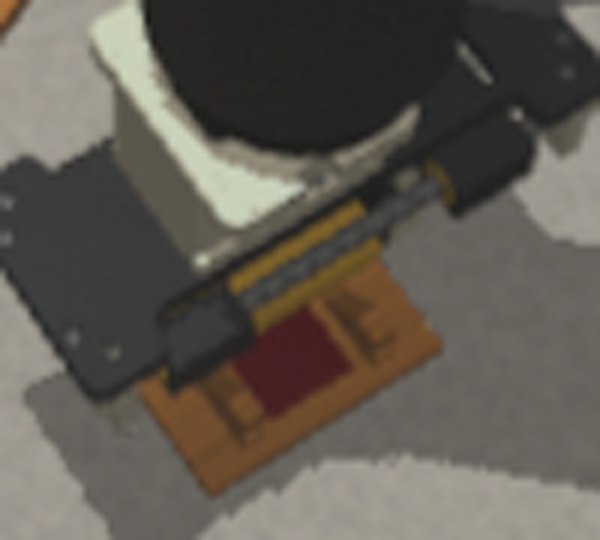

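View pics/side7z.png

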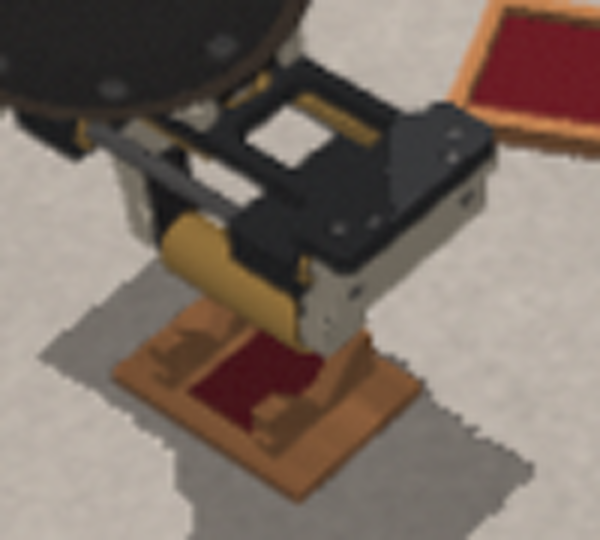

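```bash
python3 -m inch '[[[0,0.001,0.03,0,0,0,0.4],[0,0,0.02,0,0,0,0.4],[0,0,0.006,0,0,0,0.4],[0,0,0,0,0,0,0.4],[0,0,0,0,0,0,0.4],[0,0,0,0,0,0,0.4]]]' 25
python3 -m inch '[[[0,0,0.003,0,0,0,0.4],[0,0,0,0,0,0,0.4],[0,0,0,0,0,0,0.4]]]' 25
python3 -m inch '[[[0,0,0.003,0,0,0,0.4],[0,0,0,0,0,0,0.4],[0,0,0,0,0,0,0.4]]]' 25
```

```text
t: 10.65
eef_pos: [0.5599, 0.1964, 0.0023]
ee_rot: [-3.141, 0.0, -1.696]
force: [-0.3, -0.4, -1.5]
width: 0.0697
t: 10.95
eef_pos: [0.5595, 0.1962, 0.0004]
ee_rot: [-3.142, 0.0, -1.696]
force: [-0.1, 0.6, -2.7]
width: 0.0698
t: 11.25
eef_pos: [0.5598, 0.196, -0.0007]
ee_rot: [-3.141, -0.0, -1.696]
force: [-1.2, -2.7, 4.0]
width: 0.0696
```

```bash
python3 -m inch '[[[0,0,0.001,0,0,0,0.4],[0,0,0,0,0,0,0.4],[0,0,0,0,0,0,0],[0,0,0,0,0,0,0],[0,0,0,0,0,0,0],[0,0,0,0,0,0,0],[0,0,0,0,0,0,0],[0,0,-0.03,0,0,0,0],[0,0,-0.06,0,0,0,0],[0,0,-0.08,0,0,0,0],[0,0,-0.08,0,0,0,0],[0,0,-0.08,0,0,0,0],[0,0,-0.05,0,0,0,0],[0.06,0,0,0,0,0,0],[0.08,0,0,0,0,0,0],[0.08,0,0,0,0,0,0],[0,0,0,0,0,0,0],[0,0,0,0,0,0,0]]]' 25
python3 -c "
from h import *
for n,b in(('scene',(240,230,340,320)),('side',(135,190,235,280))):
  c,f=shot(n,n+'8');big(f,b,n+'8z',6)
i=cv2.imread('pics/scene8z.png');j=cv2.imread('pics/side8z.png')
cv2.imwrite('pics/b8.png',cv2.resize(np.hstack([i,j]),None,fx=.66,fy=.66))"
```

```text
t: 13.05
eef_pos: [0.5458, 0.0863, 0.1885]
ee_rot: [-3.141, 0.0, -1.698]
force: [0.5, 0.9, 0.4]
width: 0.0877
```

View pics/b8.png

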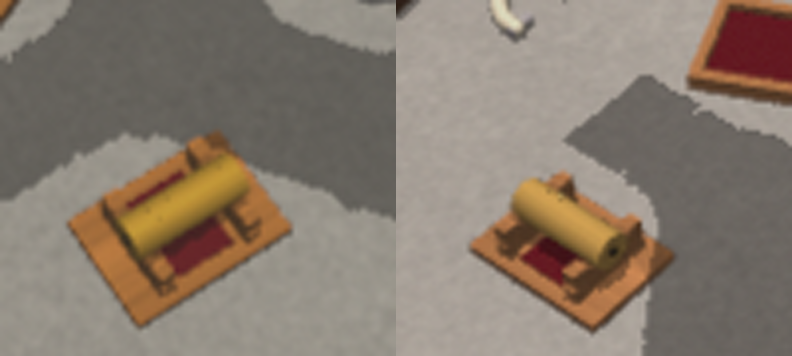

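```bash
python3 - <<'E'
from h import *
S,D=Cam("scene"),Cam("side");ce=[]
for n,b in(("scene",(255,258,320,315)),("side",(150,230,215,275))):
    f=cv2.imread(f"pics/{n}8.png");h=cv2.cvtColor(f,cv2.COLOR_BGR2HSV);x0,y0,x1,y1=b
    m=np.zeros(f.shape[:2],np.uint8);m[y0:y1,x0:x1]=((h[...,0]>=19)&(h[...,0]<30)&(h[...,1]>100))[y0:y1,x0:x1]
    k=max(cv2.findContours(m,0,2)[0],key=cv2.contourArea);M=cv2.moments(k);ce.append((M['m10']/M['m00'],M['m01']/M['m00']));print(cv2.minAreaRect(k))
    print(rect(Cam(n),k,.03))
print(tri([S,D],ce))
go(.436,-.29,.26,-3.41)
E
```

```text
((285.7885437011719, 281.2738037109375), (11.336868286132812, 33.92962646484375), 58.24052429199219)
(array([0.55775861, 0.19527385]), (73.14773559570312, 24.683143615722656), np.float64(-0.13193553040556102))
((183.66290283203125, 249.53933715820312), (16.747966766357422, 9.539981842041016), 32.0053825378418)
(array([0.54162634, 0.19859641]), (45.08244323730469, 24.72829246520996), np.float64(-0.11252042026861087))
(array([0.55194672, 0.18806311, 0.01449215]), np.float64(0.0028713607889471857))
t 13.15 q6 -0.64 shift(before turn) [ 0.7764  0.1241 -0.1436] turn [0.000e+00 1.000e-04 5.456e-01] shift(after turn) [ 0.0119 -0.7862 -0.1434]
```

```bash
python3 -c "
from h import *
go(.399,-.316,.24,-.283)"
```

```text
t 13.15 q6 -0.64 shift(before turn) [ 0.8373  0.191  -0.1036] turn [-1.000e-04  0.000e+00 -4.497e-01] shift(after turn) [-0.0569  0.8569 -0.1034]
```

```bash
python3 -m inch '[[[0.04,0.01,-0.02,0,0,0,0],[0.08,0.02,-0.03,0,0,0,0],[0.08,0.02,-0.03,0,0,0,0],[0.08,0.02,-0.0236,0,0,0,0],[0.08,0.02,0,0,0,0,0],[0.08,0.02,0,0,0,0,0],[0.08,0.02,0,0,0,0,0],[0.08,0.02,0,0,0,0,0],[0.08,0.02,0,0,0,0,0],[0.08,0.021,0,0,0,0,0],[0.0773,0,0,0,0,0,0],[0,0,0,0,0,-0.045,0],[0,0,0,0,0,-0.045,0],[0,0,0,0,0,-0.045,0],[0,0,0,0,0,-0.045,0],[0,0,0,0,0,-0.045,0],[0,0,0,0,0,-0.045,0],[0,0,0,0,0,-0.045,0],[0,0,0,0,0,-0.045,0],[0,0,0,0,0,-0.045,0]]]' 25
python3 -m inch '[[[0,0,0,0,0,-0.045,0],[0,0,0,0,0,0,0],[0,0,0,0,0,0,0],[0,0,0,0,0,0,0]]]' 25
python3 -c "
from h import *
c,f=shot('wrist','w9')
print(get_state()['q'],c.C)"
```

```text
t: 15.15
eef_pos: [0.399, -0.3161, 0.2403]
ee_rot: [3.142, -0.0, -0.417]
force: [0.3, 0.1, 0.2]
width: 0.0873
t: 15.55
eef_pos: [0.3989, -0.3163, 0.2402]
ee_rot: [-3.142, -0.0, -0.285]
force: [-0.1, 0.4, -0.0]
width: 0.0877
[-2.84181442e-01  5.59395937e-02 -2.78503018e-01  1.18083247e-05
 -1.23633632e+00  1.57060102e+00] [ 0.46241487 -0.33529521  0.42654484]
```

View pics/w9.png

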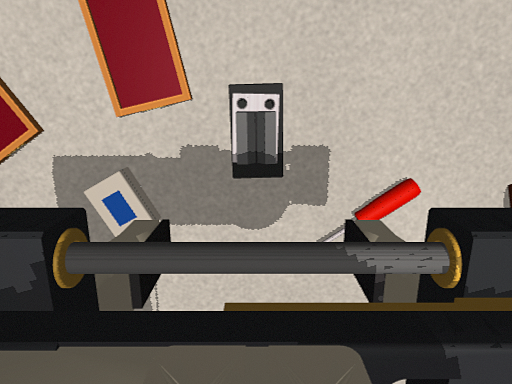

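```bash
python3 -c "
from h import *
f=cv2.imread('pics/w9.png');big(f,(215,70,300,190),'w9z',5)"
```

```text
(no output)
```

View pics/w9z.png

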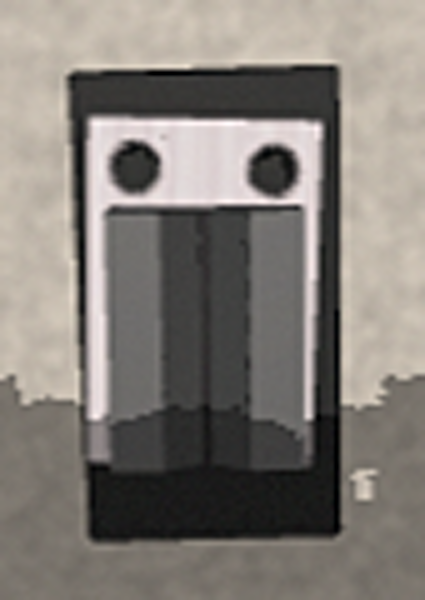

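```bash
python3 -c "
from h import *
c=Cam('wrist');o=np.array([215,70])
def q(n,P,z):
  W=c.plane(np.array(P)/5.+o,z)[:,:2];a=(W[0]+W[1])/2-(W[2]+W[3])/2
  print(n,'ctr',W.mean(0).round(4),'yaw',np.arctan2(a[1],a[0]).round(3),'L',np.linalg.norm(a).round(4),'w',np.linalg.norm(W[0]-W[1]).round(4),np.linalg.norm(W[2]-W[3]).round(4))
  return W
V=q('V',[(106,210),(303,207),(312,469),(112,471)],.089)
G=q('G',[(68,72),(336,67),(341,535),(90,540)],.03)
r=c.plane(np.array([(88,118),(322,122)])/5.+o,.055)[:,:2];print(r, np.linalg.norm(r[0]-r[1]))
d=r[1]-r[0];u=d/np.linalg.norm(d);n=np.array([u[1],-u[0]]);print('riser',r.mean(0)-.0375*np.array([-u[1],u[0]]),r.mean(0)+.0375*n*-1,np.arctan2(u[1],u[0]))
go(*(V.mean(0)),.08,-.285)
"

```

```text
V ctr [ 0.4282 -0.3253] yaw -0.256 L 0.0522 w 0.0388 0.0409
G ctr [ 0.429  -0.3257] yaw -0.256 L 0.1088 w 0.0608 0.061
[[ 0.47773765 -0.31298886]
 [ 0.46287008 -0.36081118]] 0.050080119027350295
riser [ 0.43449451 -0.32576718] [ 0.50611322 -0.34803286] -1.872215504350687
t 15.6 q6 1.57 shift(before turn) [0.0614 0.0007 0.3203] turn [ 0.     -0.      0.0002] shift(after turn) [0.0614 0.0007 0.3203]
```

```bash
python3 -m inch '[[[0.03,0,0.04,0,0,0,0.545],[0.0314,0,0.06,0,0,0,0.545],[0,0,0.04,0,0,0,0.545],[0,0,0,0,0,0,0.545],[0,0,0,0,0,0,0.545],[0,0,0,0,0,0,0.545],[0,0,0,0,0,0,0.545],[0,0,0,0,0,0,0.545]]]' 25
python3 -c "
from h import *
s=get_state();print(s['eef_pos'],s['ee_rot'],s['width'])
for n,b in(('scene',(130,40,250,130)),('side',(270,70,390,160))):
  c,f=shot(n,n+'10');big(f,b,n+'10z',6)
  R=Ro.from_euler('xyz',s['ee_rot'])
  for l in([0,.02,0],[0,-.02,0],[0,.02,-.019],[0,-.02,-.019]): print(n,l,((c.proj(s['eef_pos']+R.apply(l))[0]-b[:2])*6).round(0))"
```

```text
t: 16.4
eef_pos: [0.4287, -0.3251, 0.1712]
ee_rot: [3.141, -0.002, -0.282]
force: [-1.0, -0.4, 0.3]
width: 0.0404
[ 0.42866832 -0.32511235  0.17117397] [ 3.14148552e+00 -1.87255209e-03 -2.82236219e-01] 0.0403548526007056
scene [0, 0.02, 0] [311. 166.]
scene [0, -0.02, 0] [343. 227.]
scene [0, 0.02, -0.019] [304. 129.]
scene [0, -0.02, -0.019] [336. 191.]
side [0, 0.02, 0] [383. 189.]
side [0, -0.02, 0] [326. 221.]
side [0, 0.02, -0.019] [388. 152.]
side [0, -0.02, -0.019] [330. 184.]
```

View pics/scene10z.png

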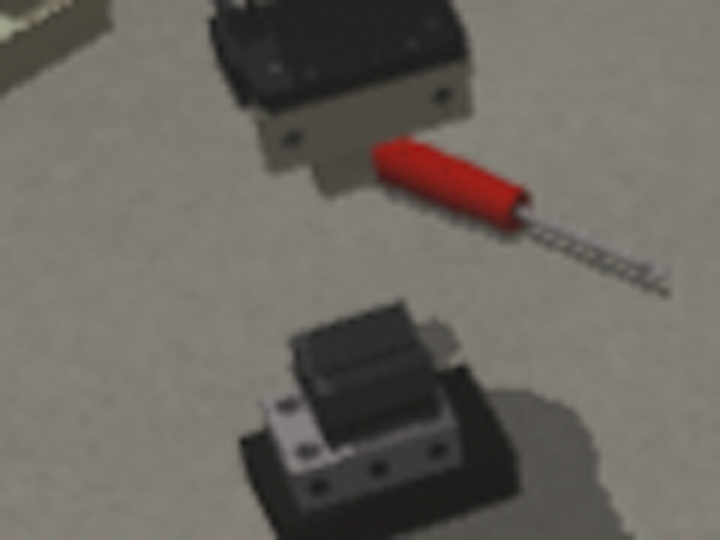

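View pics/side10z.png

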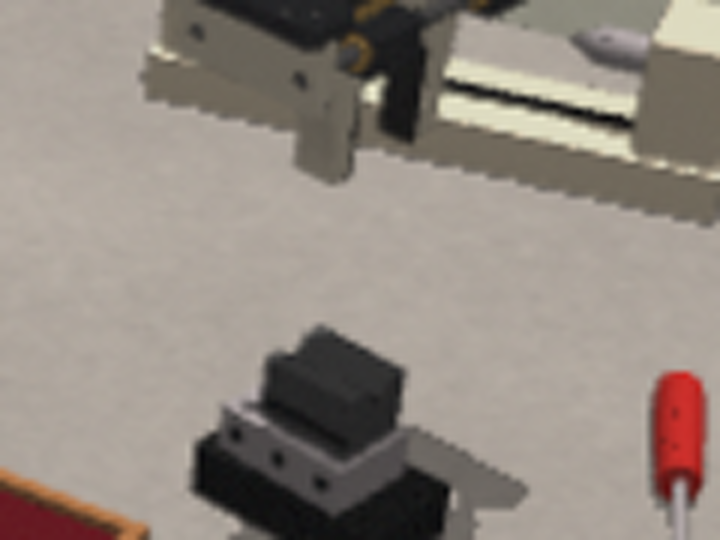

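```bash
python3 -m inch '[[[0,0,0,0,0,-0.005,0],[0,0,0,0,0,0,0],[0,0,0,0,0,0,0],[0,0,0,0,0,0,0],[0,0,0,0,0,0,0],[0,0,0.06,0,0,0,0],[0,0,0.06,0,0,0,0],[0,0,0.06,0,0,0,0],[0,0,0.04,0,0,0,0],[0,0,0.0264,0,0,0,0],[0,0,0,0,0,0,0],[0,0,0,0,0,0,0],[0,0,0,0,0,0,0.7],[0,0,0,0,0,0,0.7],[0,0,0,0,0,0,0.7],[0,0,0,0,0,0,0.7],[0,0,0,0,0,0,0.7],[0,0,0,0,0,0,0.7],[0,0,0,0,0,0,0.7],[0,0,0,0,0,0,0.7]]]' 25
python3 -c "
from h import *
s=get_state();print(s['eef_pos'],s['ee_rot'],s['width'])
for n,b in(('scene',(150,50,240,130)),('side',(290,75,380,155))):
  c,f=shot(n,n+'11');big(f,b,n+'11z',6)
i=cv2.imread('pics/scene11z.png');j=cv2.imread('pics/side11z.png')
cv2.imwrite('pics/b11.png',cv2.resize(np.hstack([i,j]),None,fx=.73,fy=.73))"
```

```text
t: 18.5
eef_pos: [0.4283, -0.3248, 0.0469]
ee_rot: [-3.141, 0.0, -0.266]
force: [0.1, 1.4, 1.9]
width: 0.0395
[ 0.4283323  -0.32482886  0.04693993] [-3.14144332e+00  1.70912486e-06 -2.66433943e-01] 0.03948560187264567
```

View pics/b11.png

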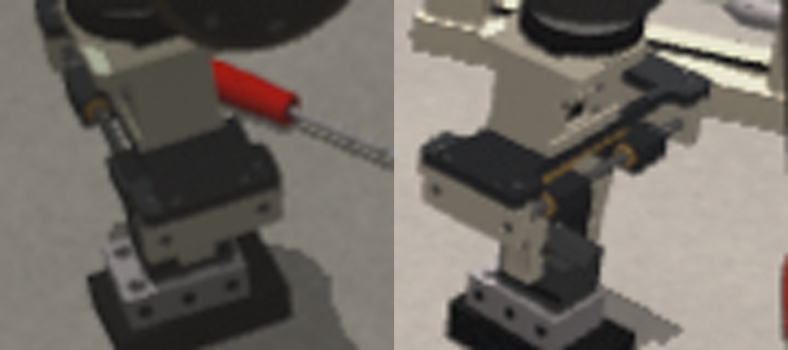

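```bash
python3 -m inch '[[[0,0,-0.01,0,0,0,0.7],[0,0,-0.02,0,0,0,0.7],[0,0,-0.05,0,0,0,0.7],[0,0,-0.07,0,0,0,0.7],[0,0,-0.08,0,0,0,0.7],[0,0,-0.06,0,0,-0.018,0.7],[0,0,0,0,0,-0.019,0.7],[0,0,0,0,0,0,0.7],[0,0,0,0,0,0,0.7]]]' 25
python3 -c "
from h import *
go(.49,0,.19,-.149)
c,f=shot('side','side12')"
```

```text
t: 19.5
eef_pos: [0.4275, -0.3246, 0.1914]
ee_rot: [-3.141, 0.001, -0.152]
force: [-0.3, 0.4, -5.6]
width: 0.0398
t 19.5 q6 1.7 shift(before turn) [ 0.0251 -0.6607  0.0032] turn [-0.0002  0.0004 -0.001 ] shift(after turn) [ 0.0273 -0.6606  0.0028]
```

View pics/side12.png

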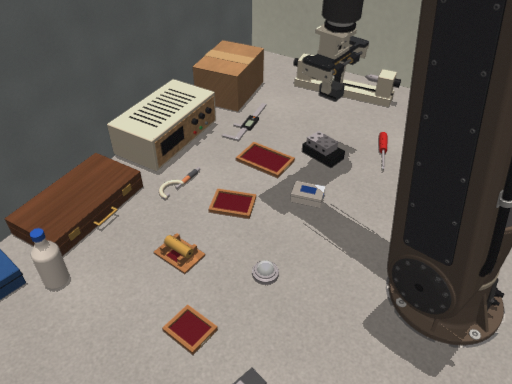

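```bash
python3 -m inch '[[[0.003,-0.03,0,0,0,0,0.7],[0.003,-0.06,0,0,0,0,0.7],[0.003,-0.08,0,0,0,0,0.7],[0.003,-0.08,0,0,0,0,0.7],[0.003,-0.08,0,0,0,0,0.7],[0.003,-0.08,0,0,0,0,0.7],[0.003,-0.08,0,0,0,0,0.7],[0.003,-0.08,0,0,0,0,0.7],[0.003,-0.091,0,0,0,0,0.7],[-0.025,-0.08,0,0,0,0,0.7],[-0.03,-0.08,0,0,0,0,0.7],[-0.03,-0.08,0,0,0,0,0.7],[-0.03,-0.08,0,0,0,0,0.7],[-0.03,-0.08,0,0,0,0,0.7],[-0.03,-0.08,0.02,0,0,0,0.7],[-0.03,-0.08,0.02,0,0,0,0.7],[-0.025,-0.07,0.02,0,0,0,0.7],[-0.0086,-0.032,0.02,0,0,0,0.7],[0,0,0,0,0,0,0.7],[0,0,0,0,0,0,0.7]]]' 25
python3 -c "
from h import *
go(.4213,.345,.15,-.149)
c,f=shot('wrist','w13');h=cv2.cvtColor(f,cv2.COLOR_BGR2HSV)
m=((h[...,0]<8)|(h[...,0]>170))&(h[...,1]>150)&(h[...,2]<150)&(h[...,2]>30)
for k in cv2.findContours(m.astype(np.uint8),0,2)[0]:
  if cv2.contourArea(k)>400: print(rect(c,k,.006),cv2.boundingRect(k))"
```

```text
t: 21.55
eef_pos: [0.4222, 0.3442, 0.1508]
ee_rot: [3.139, 0.001, -0.15]
force: [-0.5, 0.2, -4.9]
width: 0.0395
t 21.55 q6 0.38 shift(before turn) [-0.0021 -0.0013  0.0016] turn [ 0.0009  0.0003 -0.0004] shift(after turn) [-0.0021 -0.0013  0.0016]
(array([0.43393127, 0.34240967]), (55.81377029418945, 39.34284591674805), np.float64(1.4192049364898423)) (228, 138, 57, 40)
```

View pics/w13.png

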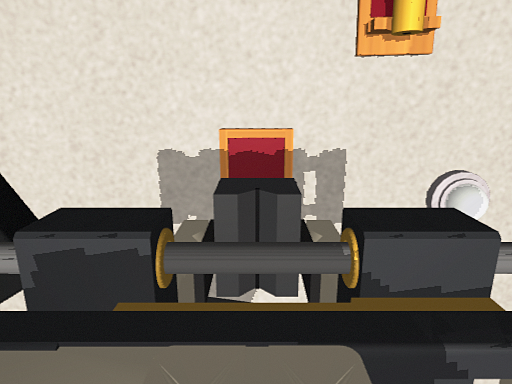

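```bash
python3 -m inch '[[[-0.003,-0.002,0.03,0,0,0,0.7],[0,0,0.06,0,0,0,0.7],[0,0,0.07,0,0,0,0.7],[0,0,0.06,0,0,0,0.7],[0,0,0.04,0,0,0,0.7],[0,0,0.01,0,0,0,0.7],[0,0,0,0,0,0,0.7],[0,0,0,0,0,0,0.7],[0,0,0,0,0,0,0.7]]]' 25
python3 -c "
from h import *
go(.4207,.3455,-.002,-.150)
for n,b in(('scene',(340,255,430,335)),('side',(145,270,235,350))):
  c,f=shot(n,n+'14');big(f,b,n+'14z',6)
i=cv2.imread('pics/scene14z.png');j=cv2.imread('pics/side14z.png')
cv2.imwrite('pics/b14.png',cv2.resize(np.hstack([i,j]),None,fx=.73,fy=.73))"
```

```text
t: 22.5
eef_pos: [0.4221, 0.3469, 0.0184]
ee_rot: [-3.139, -0.001, -0.15]
force: [-0.6, -0.4, -4.7]
width: 0.0397
t 22.5 q6 0.37 shift(before turn) [-0.0024  0.0034  0.0409] turn [-0.0008 -0.0004 -0.0001] shift(after turn) [-0.0023  0.0033  0.0409]
```

View pics/b14.png

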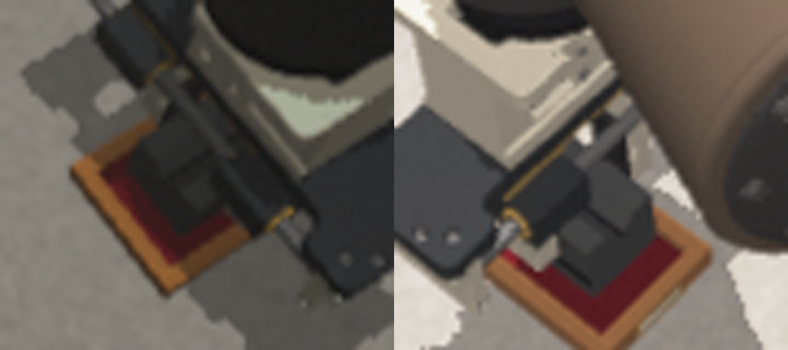

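```bash
python3 -m inch '[[[-0.002,0.002,0.015,0,0,0,0.7],[0,0,0.012,0,0,0,0.7],[0,0,0.006,0,0,0,0.7],[0,0,0,0,0,0,0.7],[0,0,0,0,0,0,0.7],[0,0,0,0,0,0,0.7]]]' 25
python3 -m inch '[[[0,0,0.003,0,0,0,0.7],[0,0,0,0,0,0,0.7],[0,0,0,0,0,0,0.7]]]' 25
python3 -m inch '[[[0,0,0.002,0,0,0,0.7],[0,0,0,0,0,0,0.7],[0,0,0,0,0,0,0.7]]]' 25
```

```text
t: 23.2
eef_pos: [0.4203, 0.3455, 0.0005]
ee_rot: [-3.141, -0.0, -0.15]
force: [1.2, 0.2, -4.4]
width: 0.0395
t: 23.5
eef_pos: [0.4202, 0.3453, -0.0011]
ee_rot: [-3.142, -0.0, -0.15]
force: [0.2, -0.1, -5.4]
width: 0.0395
t: 23.8
eef_pos: [0.4203, 0.3454, -0.002]
ee_rot: [-3.141, -0.0, -0.15]
force: [0.4, -0.3, -4.6]
width: 0.0398
```

```bash
python3 -m inch '[[[0,0,0.002,0,0,0,0.7],[0,0,0,0,0,0,0.7],[0,0,0,0,0,0,0.7]]]' 25
python3 -m inch '[[[0,0,0.002,0,0,0,0.7],[0,0,0,0,0,0,0.7],[0,0,0,0,0,0,0.7]]]' 25
```

```text
t: 24.1
eef_pos: [0.4203, 0.3454, -0.0021]
ee_rot: [-3.141, -0.0, -0.15]
force: [-3.4, -2.0, 7.2]
width: 0.0394
t: 24.4
eef_pos: [0.4203, 0.3454, -0.0021]
ee_rot: [-3.141, -0.001, -0.149]
force: [-7.1, -4.1, 18.1]
width: 0.0401
```

```bash
python3 -m inch '[[[0,0,-0.003,0,0,0,0.7],[0,0,0,0,0,0,0.7],[0,0,0,0,0,0,0],[0,0,0,0,0,0,0],[0,0,0,0,0,0,0],[0,0,0,0,0,0,0],[0,0,0,0,0,0,0],[0,0,-0.03,0,0,0,0],[0,0,-0.06,0,0,0,0],[0,0,-0.08,0,0,0,0],[0,0,-0.08,0,0,0,0],[0,0,-0.08,0,0,0,0],[0,0,-0.06,0,0,0,0],[0.04,0.06,0,0,0,0,0],[0.06,0.08,0,0,0,0,0],[0.06,0.08,0,0,0,0,0],[0.06,0.08,0,0,0,0,0],[0,0,0,0,0,0,0],[0,0,0,0,0,0,0]]]' 25
python3 -c "
from h import *
for n,b in(('scene',(340,255,430,335)),('side',(145,290,235,370))):
  c,f=shot(n,n+'15');big(f,b,n+'15z',6)
i=cv2.imread('pics/scene15z.png');j=cv2.imread('pics/side15z.png')
cv2.imwrite('pics/b15.png',cv2.resize(np.hstack([i,j]),None,fx=.73,fy=.73))"
```

```text
t: 26.3
eef_pos: [0.5069, 0.1793, 0.1923]
ee_rot: [-3.142, 0.0, -0.153]
force: [-0.2, -0.2, 0.1]
width: 0.0878
```

View pics/b15.png

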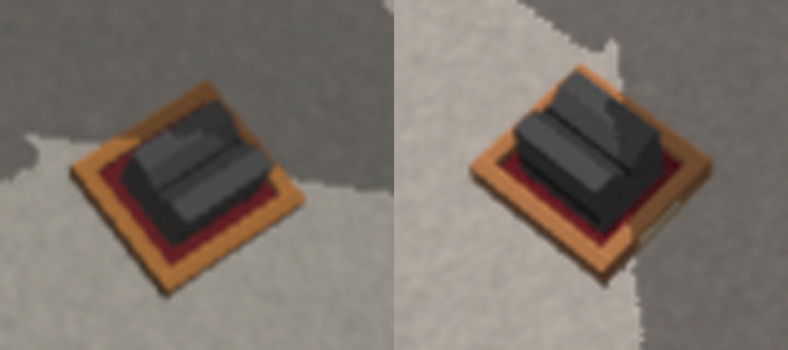

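```bash
python3 -c "
from h import *
go(.399,-.316,.24,-.29)"
```

```text
t 26.4 q6 0.71 shift(before turn) [-0.0635  1.0147 -0.0954] turn [-0.      0.      0.0445] shift(after turn) [ 0.0785  1.0137 -0.0954]
```

```bash
python3 -m inch '[[[0,0.04,-0.03,0,0,0,0],[0,0.08,-0.03,0,0,0,0],[0,0.08,-0.0354,0,0,0,0],[0,0.08,0,0,0,0,0],[0,0.08,0,0,0,0,0],[-0.005,0.08,0,0,0,0,0],[-0.008,0.08,0,0,0,0,0],[-0.008,0.08,0,0,0,0,0],[-0.008,0.08,0,0,0,0,0],[-0.008,0.08,0,0,0,0,0],[-0.008,0.08,0,0,0,0,0],[-0.008,0.08,0,0,0,0,0],[-0.0105,0.08,0,0,0,0,0],[0,0.0147,0,0,0,0.0445,0],[0,0,0,0,0,0,0],[0,0,0,0,0,0,0],[0,0,0,0,0,0,0]]]' 25
python3 -c "
from h import *
s=get_state();print(s['eef_pos'],s['ee_rot'])
c,f=shot('wrist','w16');np.savez('w16.npz',C=c.C,R=c.R,t=c.t)
big(f,(205,70,305,190),'w16z',5)"
```

```text
t: 28.1
eef_pos: [0.3999, -0.3152, 0.2402]
ee_rot: [-3.142, -0.0, -0.286]
force: [0.1, -0.7, 0.4]
width: 0.0877
[ 0.39986153 -0.3151747   0.2401729 ] [-3.14151225e+00 -2.18050624e-04 -2.85536217e-01]
```

View pics/w16z.png

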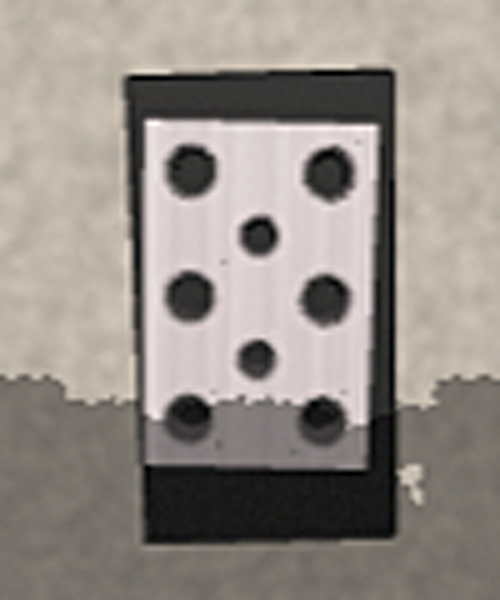

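```bash
python3 -c "
from h import *
c=Cam('wrist');o=np.array([205,70])
def q(n,P,z):
  W=c.plane(np.array(P)/5.+o,z)[:,:2];a=(W[0]+W[1])/2-(W[2]+W[3])/2
  print(n,'ctr',W.mean(0).round(4),'yaw',np.arctan2(a[1],a[0]).round(3),'L',np.linalg.norm(a).round(4),'w',np.linalg.norm(W[0]-W[1]).round(4),np.linalg.norm(W[2]-W[3]).round(4))
  return W
V=q('R',[(143,120),(378,125),(369,470),(146,466)],.055)
G=q('G',[(126,76),(394,70),(396,536),(146,541)],.03)
# height from side+wrist at riser near corner? use side zoom
f=grab_frame('side');big(f,(295,115,355,170),'side16z',10);cv2.imwrite('pics/side16.png',f)
go(*(V.mean(0)),.02,-.3)
"

```

```text
R ctr [ 0.4346 -0.326 ] yaw -0.295 L 0.075 w 0.0503 0.0502
G ctr [ 0.4291 -0.326 ] yaw -0.262 L 0.1083 w 0.0608 0.0607
t 28.2 q6 1.57 shift(before turn) [0.0726 0.0007 0.4406] turn [-0.     -0.0001  0.0043] shift(after turn) [ 7.280e-02 -3.000e-04  4.406e-01]
```

View pics/side16z.png

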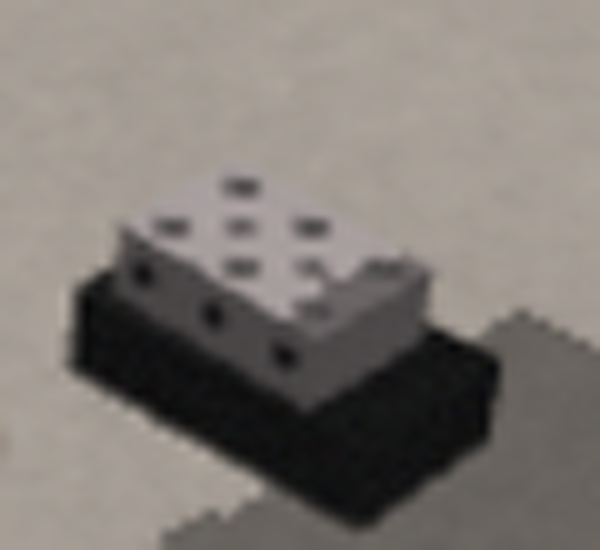

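```bash
python3 -m inch '[[[0.035,0,0.03,0,0,0.003,0],[0.0376,0,0.06,0,0,0,0],[0,0,0.08,0,0,0,0],[0,0,0.08,0,0,0,0],[0,0,0.08,0,0,0,0],[0,0,0.06,0,0,0,0],[0,0,0.035,0,0,0,0],[0,0,0.0136,0,0,0,0],[0,0,0,0,0,0,0],[0,0,0,0,0,0,0],[0,0,0,0,0,0,0]]]' 25
python3 -c "
from h import *
go(.4346,-.326,.021,-.297)
for n,b in(('scene',(150,60,240,140)),('side',(285,85,375,165))):
  c,f=shot(n,n+'17');big(f,b,n+'17z',6)
i=cv2.imread('pics/scene17z.png');j=cv2.imread('pics/side17z.png')
cv2.imwrite('pics/b17.png',cv2.resize(np.hstack([i,j]),None,fx=.73,fy=.73))"
```

```text
t: 29.3
eef_pos: [0.435, -0.3271, 0.0221]
ee_rot: [3.141, -0.002, -0.299]
force: [0.1, -0.3, -0.5]
width: 0.0882
t 29.3 q6 1.56 shift(before turn) [-0.0014 -0.002   0.0023] turn [ 0.     -0.0008 -0.0006] shift(after turn) [-0.0014 -0.002   0.0023]
```

View pics/b17.png

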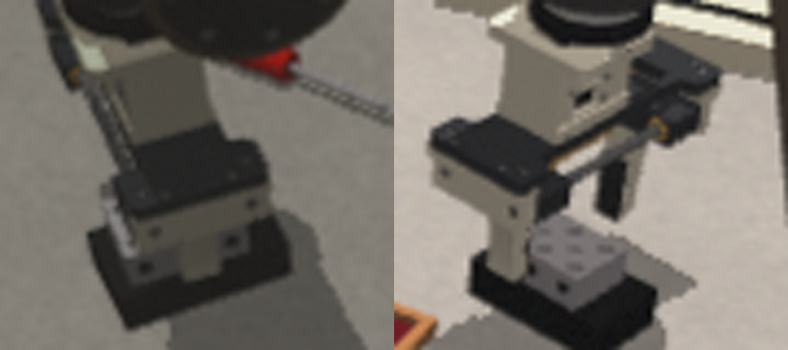

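```bash
python3 -m inch '[[[-0.001,-0.001,0,0,0,0,0.2],[0,0,0,0,0,0,0.6],[0,0,0,0,0,0,0.6],[0,0,0,0,0,0,0.6],[0,0,0,0,0,0,0.6],[0,0,0,0,0,0,0.6],[0,0,0,0,0,0,0.6],[0,0,0,0,0,0,0.6]]]' 30
python3 -c "
from h import *
for n,b in(('scene',(150,60,240,140)),('side',(285,85,375,165))):
  c,f=shot(n,n+'18');big(f,b,n+'18z',6)
i=cv2.imread('pics/scene18z.png');j=cv2.imread('pics/side18z.png')
cv2.imwrite('pics/b18.png',cv2.resize(np.hstack([i,j]),None,fx=.73,fy=.73))"
```

```text
t: 30.2
eef_pos: [0.4337, -0.3261, 0.0208]
ee_rot: [-3.141, -0.0, -0.299]
force: [1.2, 3.0, 1.3]
width: 0.0493
```

View pics/b18.png

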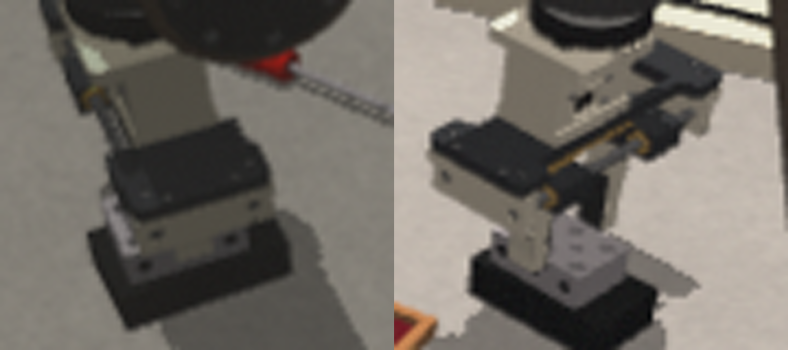

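```bash
python3 -m inch '[[[0,0,-0.006,0,0,0,0.6],[0,0,-0.015,0,0,0,0.6],[0,0,-0.04,0,0,0,0.6],[0,0,-0.06,0,0,0,0.6],[0,0,-0.07,0,0,0,0.6],[0,0,-0.06,0,0,0,0.6],[0,0,-0.03,0,0,-0.02,0.6],[0,0,0,0,0,-0.04,0.6],[0,0,0,0,0,-0.04,0.6],[0,0,0,0,0,-0.04,0.6],[0,0,0,0,0,-0.034,0.6],[0,0,0,0,0,-0.02,0.6],[0,0,0,0,0,0,0.6],[0,0,0,0,0,0,0.6]]]' 30
python3 -c "
from h import *
go(.5435,-.0125,.15,.31)
c,f=shot('side','side19')"
```

```text
t: 31.7
eef_pos: [0.4331, -0.3262, 0.1612]
ee_rot: [-3.141, 0.0, 0.308]
force: [0.0, -0.2, -6.7]
width: 0.0493
t 31.7 q6 2.16 shift(before turn) [ 0.4005 -0.5311  0.0224] turn [-0.0001  0.0002 -0.0007] shift(after turn) [ 0.4016 -0.5302  0.0224]
```

View pics/side19.png

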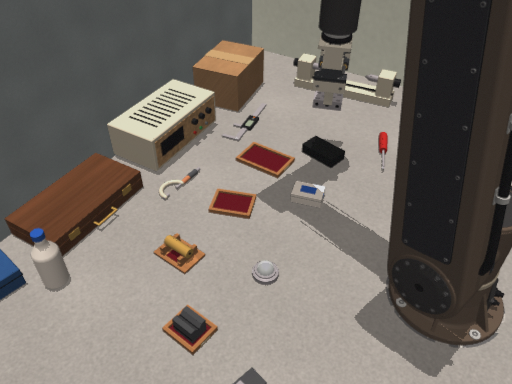

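```bash
python3 -m inch '[[[0.02,-0.03,0,0,0,0,0.6],[0.05,-0.066,0,0,0,0,0.6],[0.05,-0.066,0,0,0,0,0.6],[0.05,-0.066,0,0,0,0,0.6],[0.05,-0.066,0,0,0,0,0.6],[0.05,-0.066,0,0,0,0,0.6],[0.05,-0.066,0,0,0,0,0.6],[0.045,-0.06,0.01,0,0,0,0.6],[0.025,-0.03,0.01,0,0,0,0.6],[0.011,-0.0145,0,0,0,0,0.6],[0,0,0,0,0,0,0.6],[0,0,0,0,0,0,0.6],[0,0,0,0,0,0,0.6]]]' 30
python3 -c "
from h import *
go(.5435,-.0125,.02,.31)
c,f=shot('wrist','w20');h=cv2.cvtColor(f,cv2.COLOR_BGR2HSV)
m=((h[...,0]<8)|(h[...,0]>170))&(h[...,1]>150)&(h[...,2]<150)&(h[...,2]>30)
for k in cv2.findContours(m.astype(np.uint8),0,2)[0]:
  if cv2.contourArea(k)>400: print(rect(c,k,.006),cv2.boundingRect(k))"
```

```text
t: 33.05
eef_pos: [0.5433, -0.0135, 0.1514]
ee_rot: [3.142, 0.0, 0.309]
force: [-0.1, 0.9, -5.3]
width: 0.0495
t 33.05 q6 1.54 shift(before turn) [ 0.001  -0.0018  0.2629] turn [ 0.      0.     -0.0004] shift(after turn) [ 0.001  -0.0018  0.2629]
(array([ 0.58861652, -0.22044745]), (73.9422607421875, 71.93631744384766), np.float64(1.5145109497882898)) (414, 143, 98, 71)
(array([ 0.57159991, -0.00307482]), (65.7887191772461, 29.49134063720703), np.float64(-1.2627152272813187)) (222, 124, 67, 31)
(array([0.55825348, 0.18175786]), (36.05635070800781, 22.370317459106445), np.float64(-0.11994930812938691)) (50, 71, 34, 46)
```

View pics/w20.png

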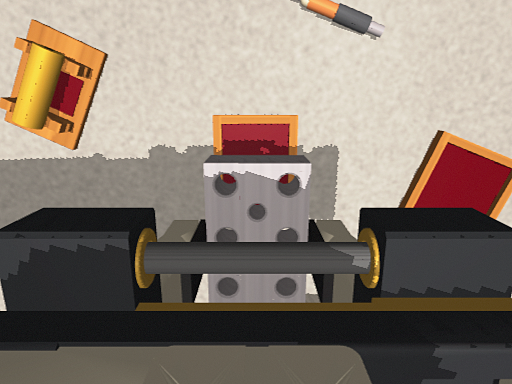

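```bash
python3 -m inch '[[[-0.001,-0.001,0.03,0,0,0,0.6],[0,0,0.06,0,0,0,0.6],[0,0,0.07,0,0,0,0.6],[0,0,0.06,0,0,0,0.6],[0,0,0.03,0,0,0,0.6],[0,0,0.015,0,0,0,0.6],[0,0,0,0,0,0,0.6],[0,0,0,0,0,0,0.6],[0,0,0,0,0,0,0.6]]]' 30
python3 -c "
from h import *
go(.5421,-.0127,-.003,.309)
for n,b in(('scene',(190,180,280,260)),('side',(190,155,280,235))):
  c,f=shot(n,n+'21');big(f,b,n+'21z',6)
i=cv2.imread('pics/scene21z.png');j=cv2.imread('pics/side21z.png')
cv2.imwrite('pics/b21.png',cv2.resize(np.hstack([i,j]),None,fx=.73,fy=.73))"
```

```text
t: 34.0
eef_pos: [0.544, -0.012, 0.0201]
ee_rot: [3.141, -0.002, 0.31]
force: [-0.3, -0.1, -4.1]
width: 0.0494
t 34.0 q6 1.54 shift(before turn) [-0.0042  0.0001  0.0462] turn [ 0.0001 -0.0008  0.0003] shift(after turn) [-0.0041  0.0001  0.0462]
```

View pics/b21.png

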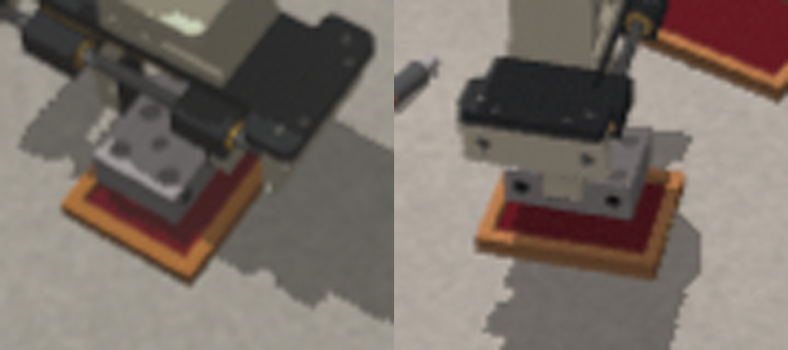

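```bash
python3 -m inch '[[[-0.001,0,0.015,0,0,0,0.6],[0,0,0.012,0,0,0,0.6],[0,0,0.009,0,0,0,0.6],[0,0,0,0,0,0,0.6],[0,0,0,0,0,0,0.6],[0,0,0,0,0,0,0.6]]]' 30
python3 -m inch '[[[0,0,0.003,0,0,0,0.6],[0,0,0,0,0,0,0.6],[0,0,0,0,0,0,0.6]]]' 30
python3 -m inch '[[[0,0,0.002,0,0,0,0.6],[0,0,0,0,0,0,0.6],[0,0,0,0,0,0,0.6]]]' 30
```

```text
t: 34.7
eef_pos: [0.5427, -0.0123, 0.0009]
ee_rot: [3.142, -0.0, 0.31]
force: [0.3, -0.4, -5.4]
width: 0.0494
t: 35.0
eef_pos: [0.5425, -0.0123, -0.0007]
ee_rot: [-3.142, -0.0, 0.31]
force: [-0.0, 0.8, -5.3]
width: 0.0494
t: 35.3
eef_pos: [0.5425, -0.0124, -0.0017]
ee_rot: [-3.142, 0.0, 0.31]
force: [0.2, 0.8, -6.6]
width: 0.0494
```

```bash
python3 -m inch '[[[0,0,0.002,0,0,0,0.6],[0,0,0,0,0,0,0.6],[0,0,0,0,0,0,0.6]]]' 30
python3 -m inch '[[[0,0,0.002,0,0,0,0.6],[0,0,0,0,0,0,0.6],[0,0,0,0,0,0,0.6]]]' 30
```

```text
t: 35.6
eef_pos: [0.5425, -0.0123, -0.0028]
ee_rot: [-3.142, 0.0, 0.31]
force: [0.0, 0.5, -6.5]
width: 0.0491
t: 35.9
eef_pos: [0.5426, -0.0123, -0.0033]
ee_rot: [3.141, -0.0, 0.31]
force: [-1.9, -0.1, 2.1]
width: 0.0494
```

Contact. Release and rise.

```bash
python3 -m inch '[[[0,0,0,0,0,0,0],[0,0,0,0,0,0,0],[0,0,0,0,0,0,0],[0,0,0,0,0,0,0],[0,0,0,0,0,0,0],[0,0,0,0,0,0,0],[0,0,-0.03,0,0,0,0],[0,0,-0.06,0,0,0,0],[0,0,-0.08,0,0,0,0],[0,0,-0.08,0,0,0,0],[0,0,-0.08,0,0,0,0],[0,0,-0.08,0,0,0,0],[-0.04,0.06,-0.04,0,0,0,0],[-0.05,0.08,0,0,0,0,0],[-0.05,0.08,0,0,0,0,0],[-0.05,0.08,0,0,0,0,0],[0,0,0,0,0,0,0],[0,0,0,0,0,0,0]]]' 30
python3 -c "
from h import *
for n,b in(('scene',(190,180,280,260)),('side',(190,165,280,245))):
  c,f=shot(n,n+'22');big(f,b,n+'22z',6)
i=cv2.imread('pics/scene22z.png');j=cv2.imread('pics/side22z.png')
cv2.imwrite('pics/b22.png',cv2.resize(np.hstack([i,j]),None,fx=.73,fy=.73))
go(.40,-.315,.24,-.262)"
```

```text
t: 37.7
eef_pos: [0.4973, -0.1852, 0.2212]
ee_rot: [-3.141, -0.0, 0.307]
force: [0.4, 0.6, 0.4]
width: 0.0876
t 37.8 q6 1.86 shift(before turn) [-0.2666  0.1902 -0.0376] turn [-0.     -0.      0.1821] shift(after turn) [-0.1212  0.3042 -0.0376]
```

View pics/b22.png

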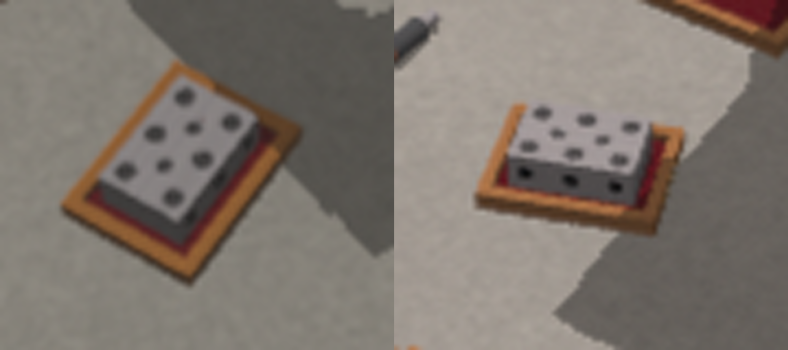

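```bash
python3 -m inch '[[[-0.04,0.03,-0.02,0,0,0,0],[-0.07,0.05,-0.0176,0,0,0,0],[-0.07,0.05,0,0,0,0,0],[-0.06,0.04,0,0,0,0,0],[-0.0266,0.0202,0,0,0,0.02,0],[0,0,0,0,0,0.045,0],[0,0,0,0,0,0.045,0],[0,0,0,0,0,0.045,0],[0,0,0,0,0,0.027,0],[0,0,0,0,0,0,0],[0,0,0,0,0,0,0],[0,0,0,0,0,0,0]]]' 30
python3 -c "
from h import *
c,f=shot('wrist','w23')
m=(cv2.cvtColor(f,cv2.COLOR_BGR2HSV)[...,2]<75).astype(np.uint8);m[205:]=0;m[:,:200]=0;m[:,310:]=0
k=max(cv2.findContours(m,0,2)[0],key=cv2.contourArea);print(cv2.boundingRect(k))
print(rect(c,k,.03),rect(c,k,.0))
r=rect(c,k,.03)
print(c.proj([.429,-.326,.03]))
S=Cam('side');f=grab_frame('side');cv2.imwrite('pics/side23.png',f);big(f,(295,115,355,170),'side23z',10)
f=cv2.imread('pics/w23.png');big(f,(205,70,305,190),'w23z',5)
go(.429,-.326,-.007,-.262)"
```

```text
t: 39.0
eef_pos: [0.4002, -0.3149, 0.2401]
ee_rot: [-3.142, 0.0, -0.259]
force: [-0.1, 0.1, -0.4]
width: 0.0875
(232, 85, 54, 94)
(array([ 0.42916791, -0.32536902]), (108.1329116821289, 61.130104064941406), np.float64(-0.25915819778806337)) (array([ 0.42651224, -0.32485043]), (116.3158950805664, 65.7561264038086), np.float64(-0.25915833094611784))
[[259.22609896 133.08932678]]
t 39.1 q6 1.59 shift(before turn) [0.0615 0.0062 0.4941] turn [-0.      0.      0.0007] shift(after turn) [0.0615 0.006  0.4941]
```

View pics/w23z.png

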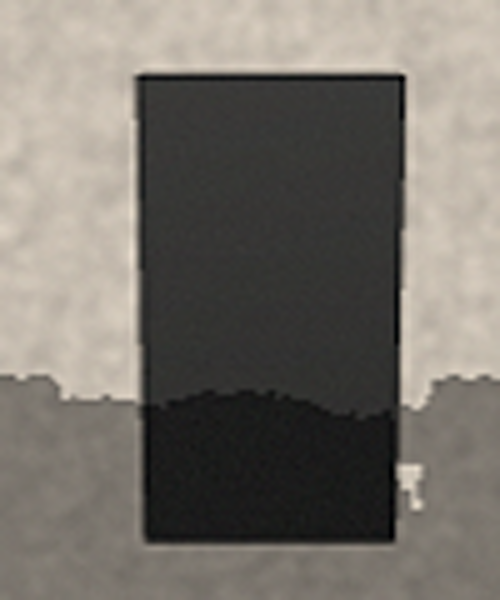

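View pics/side23z.png

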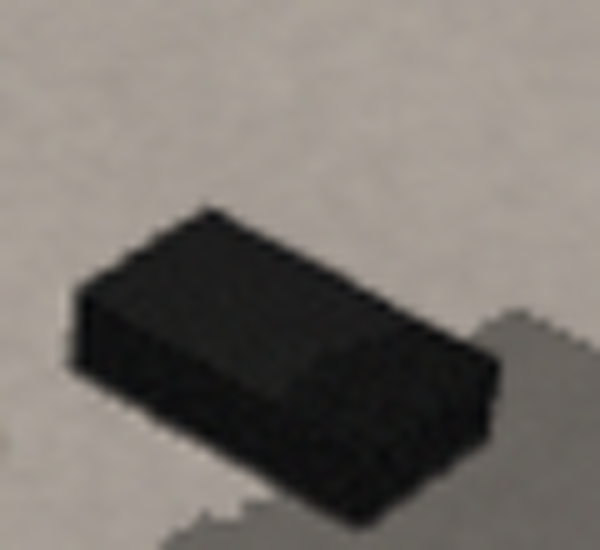

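```bash
python3 -m inch '[[[0.03,0.003,0.03,0,0,0,0],[0.0312,0.002,0.06,0,0,0,0],[0,0,0.08,0,0,0,0],[0,0,0.08,0,0,0,0],[0,0,0.08,0,0,0,0],[0,0,0.08,0,0,0,0],[0,0,0.05,0,0,0,0],[0,0,0.02,0,0,0,0],[0,0,0.012,0,0,0,0],[0,0,0,0,0,0,0],[0,0,0,0,0,0,0],[0,0,0,0,0,0,0]]]' 30
python3 -m inch '[[[0,0,0,0,0,0,0.2],[0,0,0,0,0,0,0.5],[0,0,0,0,0,0,0.5],[0,0,0,0,0,0,0.5],[0,0,0,0,0,0,0.5],[0,0,0,0,0,0,0.5],[0,0,0,0,0,0,0.5]]]' 35
python3 -c "
from h import *
for n,b in(('scene',(150,60,240,140)),('side',(285,85,375,165))):
  c,f=shot(n,n+'24');big(f,b,n+'24z',6)
i=cv2.imread('pics/scene24z.png');j=cv2.imread('pics/side24z.png')
cv2.imwrite('pics/b24.png',cv2.resize(np.hstack([i,j]),None,fx=.73,fy=.73))"
```

```text
t: 40.3
eef_pos: [0.4298, -0.3261, -0.0046]
ee_rot: [3.141, -0.002, -0.261]
force: [-0.3, -1.0, -0.2]
width: 0.0878
t: 41.0
eef_pos: [0.4289, -0.3256, -0.0058]
ee_rot: [-3.142, -0.0, -0.262]
force: [-0.2, 1.5, 4.2]
width: 0.0613
```

View pics/b24.png

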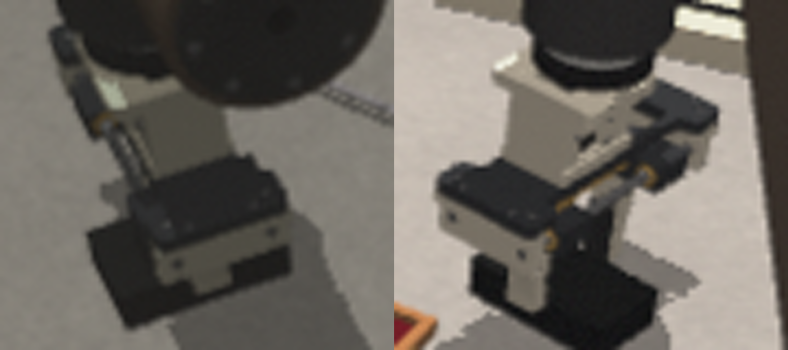

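```bash
python3 -m inch '[[[0,0,-0.006,0,0,0,0.5],[0,0,-0.02,0,0,0,0.5],[0,0,-0.04,0,0,0,0.5],[0,0,-0.06,0,0,0,0.5],[0,0,-0.07,0,0,0,0.5],[0,0,-0.06,0,0,-0.02,0.5],[0,0,-0.05,0,0,-0.024,0.5],[0,0,0,0,0,-0.02,0.5],[0,0,0,0,0,0,0.5],[0,0,0,0,0,0,0.5]]]' 35
python3 -c "
from h import *
go(.562,-.2182,.15,-.062)
c,f=shot('side','side25')"
```

```text
t: 42.1
eef_pos: [0.4278, -0.3254, 0.1465]
ee_rot: [-3.141, 0.001, -0.063]
force: [0.2, 0.8, -5.9]
width: 0.0613
t 42.1 q6 1.79 shift(before turn) [ 0.2543 -0.2308 -0.0072] turn [-0.0003  0.0005 -0.0003] shift(after turn) [ 0.2545 -0.2305 -0.007 ]
```

View pics/side25.png

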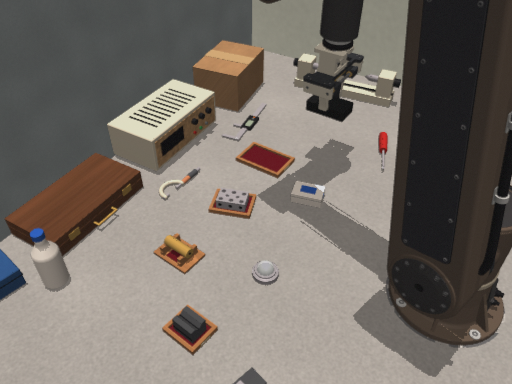

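```bash
python3 -m inch '[[[0,-0.03,0,0,0,0,0.5],[0,-0.06,0,0,0,0,0.5],[0.03,-0.07,0,0,0,0,0.5],[0.05,-0.05,0,0,0,0,0.5],[0.03,-0.02,0,0,0,0,0.5],[0,0,0,0,0,0,0.5],[0,0,0,0,0,0,0.5],[0,0,0,0,0,0,0.5]]]' 35
python3 -c "
from h import *
go(.562,-.2182,.02,-.062)
c,f=shot('wrist','w26');h=cv2.cvtColor(f,cv2.COLOR_BGR2HSV)
m=((h[...,0]<8)|(h[...,0]>170))&(h[...,1]>150)&(h[...,2]<150)&(h[...,2]>30)
for k in cv2.findContours(m.astype(np.uint8),0,2)[0]:
  if cv2.contourArea(k)>400: print(rect(c,k,.006),cv2.boundingRect(k))"
```

```text
t: 42.95
eef_pos: [0.4898, -0.2145, 0.1466]
ee_rot: [-3.142, 0.001, -0.061]
force: [0.0, 0.9, -5.2]
width: 0.0617
t 42.95 q6 1.56 shift(before turn) [ 0.145  -0.0014  0.253 ] turn [-0.      0.0005  0.0002] shift(after turn) [ 0.1446 -0.0015  0.2532]
```

View pics/w26.png

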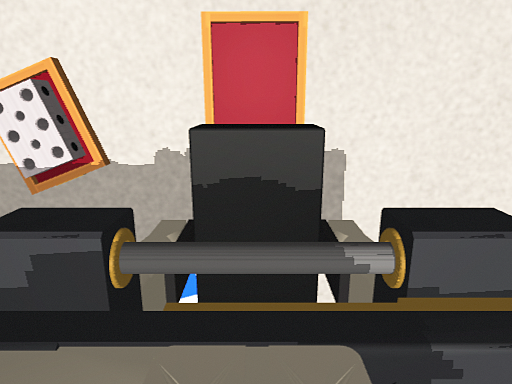

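```bash
python3 -c "
from h import *
c=Cam('wrist');f=cv2.imread('pics/w26.png');h=cv2.cvtColor(f,cv2.COLOR_BGR2HSV)
m=((h[...,0]<8)|(h[...,0]>170))&(h[...,1]>130)&(h[...,2]>30);m[:,:150]=0;m[:,350:]=0;m[124:]=0
for k in cv2.findContours(m.astype(np.uint8),0,2)[0]:
  if cv2.contourArea(k)>400:
    x,wh,a=rect(c,k,.006);a2=a-np.pi/2 if wh[0]<85 and abs(a)>1 else a
    print(x,wh,a,cv2.boundingRect(k))
    u=np.array([np.cos(-.062),np.sin(-.062)]);e=max(wh) if abs(a)<1 else min(wh);print('ctr',x+u*(e/2000-.063))
"
```

```text
[ 0.58041351 -0.21850424] (89.0726547241211, 78.25975799560547) -0.05970261215934186 (211, 22, 87, 102)
ctr [ 0.56198532 -0.21736023]
```

```bash
python3 -m inch '[[[0.03,0,0,0,0,0,0.5],[0.05,-0.0015,0.02,0,0,0,0.5],[0.045,0,0.05,0,0,0,0.5],[0.0196,0,0.06,0,0,0,0.5],[0,0,0.05,0,0,0,0.5],[0,0,0.04,0,0,0,0.5],[0,0,0.025,0,0,0,0.5],[0,0,0,0,0,0,0.5],[0,0,0,0,0,0,0.5],[0,0,0,0,0,0,0.5],[0,0,0,0,0,0,0.5]]]' 35
python3 -c "
from h import *
go(.562,-.218,-.0,-.062)
for n,b in(('scene',(130,125,220,205)),('side',(220,110,310,190))):
  c,f=shot(n,n+'27');big(f,b,n+'27z',6)
i=cv2.imread('pics/scene27z.png');j=cv2.imread('pics/side27z.png')
cv2.imwrite('pics/b27.png',cv2.resize(np.hstack([i,j]),None,fx=.73,fy=.73))"
```

```text
t: 44.1
eef_pos: [0.5637, -0.2181, 0.0259]
ee_rot: [3.141, -0.002, -0.061]
force: [-0.5, -0.5, -6.2]
width: 0.0614
t 44.1 q6 1.56 shift(before turn) [-0.0036  0.      0.0519] turn [ 0.     -0.0007  0.0004] shift(after turn) [-0.0035  0.0001  0.0519]
```

View pics/b27.png

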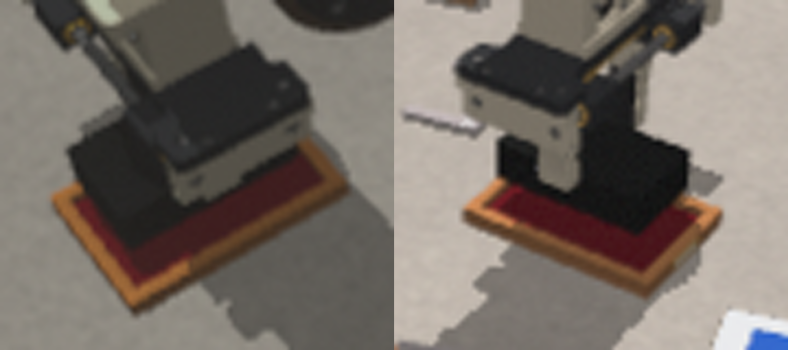

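```bash
python3 -m inch '[[[-0.002,0,0.02,0,0,0,0.5],[0,0,0.015,0,0,0,0.5],[0,0,0.009,0,0,0,0.5],[0,0,0,0,0,0,0.5],[0,0,0,0,0,0,0.5],[0,0,0,0,0,0,0.5]]]' 35
python3 -m inch '[[[0,0,0.003,0,0,0,0.5],[0,0,0,0,0,0,0.5],[0,0,0,0,0,0,0.5]]]' 35
python3 -m inch '[[[0,0,0.002,0,0,0,0.5],[0,0,0,0,0,0,0.5],[0,0,0,0,0,0,0.5]]]' 35
```

```text
t: 44.8
eef_pos: [0.5622, -0.2179, 0.0028]
ee_rot: [3.141, -0.0, -0.06]
force: [0.3, -0.3, -5.0]
width: 0.0616
t: 45.1
eef_pos: [0.5619, -0.2179, 0.0012]
ee_rot: [3.142, -0.0, -0.061]
force: [0.0, -1.1, -5.1]
width: 0.0612
t: 45.4
eef_pos: [0.562, -0.2179, 0.0003]
ee_rot: [3.141, -0.0, -0.061]
force: [-0.8, 0.0, -2.6]
width: 0.0611
```

```bash
python3 -m inch '[[[0,0,0.002,0,0,0,0.5],[0,0,0,0,0,0,0.5],[0,0,0,0,0,0,0.5]]]' 35
```

```text
t: 45.7
eef_pos: [0.5621, -0.2179, 0.0003]
ee_rot: [3.141, -0.001, -0.06]
force: [-2.2, 1.7, 6.0]
width: 0.0613
```

Contact; release, rise and move clear.

```bash
python3 -m inch '[[[0,0,0,0,0,0,0],[0,0,0,0,0,0,0],[0,0,0,0,0,0,0],[0,0,0,0,0,0,0],[0,0,0,0,0,0,0],[0,0,-0.03,0,0,0,0],[0,0,-0.06,0,0,0,0],[0,0,-0.08,0,0,0,0],[0,0,-0.08,0,0,0,0],[0,0,-0.08,0,0,0,0],[0,0,-0.08,0,0,0,0],[-0.04,0.06,-0.04,0,0,0,0],[-0.06,0.06,0,0,0,0,0],[-0.06,0.06,0,0,0,0,0],[-0.04,0.06,0,0,0,0,0],[0,0,0,0,0,0,0],[0,0,0,0,0,0,0]]]' 35
python3 - <<'E'
from h import *
for n in("scene","side"): shot(n,n+"28")
E
```

```text
t: 47.4
eef_pos: [0.4543, -0.3322, 0.2242]
ee_rot: [-3.142, -0.0, -0.063]
force: [0.4, 0.6, -0.6]
width: 0.0877
```

View pics/scene28.png

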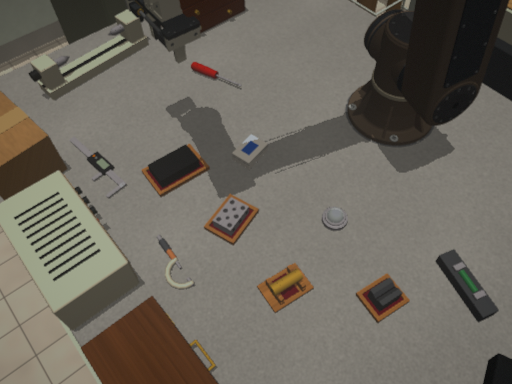

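View pics/side28.png

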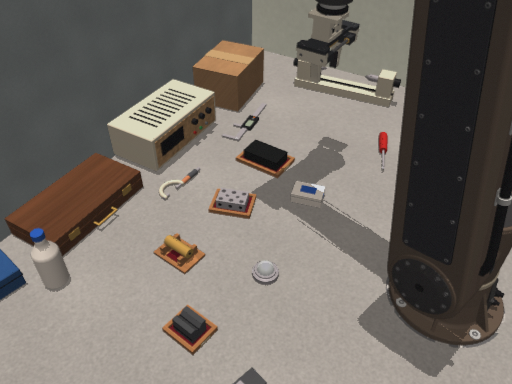

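```bash
python3 - <<'E'
from h import *
T={"riser":(.543,-.0124,.031),"granite":(.562,-.2177,.036),"vblock":(.4206,.345,.04),"cyl":(.560,.1955,.03)}
for n in("scene","side"):
    c=Cam(n);f=cv2.imread(f"pics/{n}28.png");f0=cv2.imread(f"pics/{n}0.png")
    h=cv2.cvtColor(f,cv2.COLOR_BGR2HSV)
    for k,X in T.items():
        u,v=c.proj(X)[0].astype(int)
        m=np.zeros(f.shape[:2],np.uint8);s=np.s_[v-25:v+26,u-32:u+33]
        H,Sa,V=[h[...,i][s] for i in range(3)]
        m[s]={"riser":(Sa<60)&(V>95),"granite":(V<45)&(Sa<120),"vblock":(V<105)&(Sa<80),"cyl":(H>=18)&(H<30)&(Sa>110)}[k]
        cs=[q for q in cv2.findContours(m,0,2)[0] if cv2.contourArea(q)>60 and cv2.pointPolygonTest(q,(float(u),float(v)),True)>-6]
        for q in cs: r=rect(c,q,X[2]);print(n,k,r[0].round(4),np.round(r[1],1),r[2].round(3))
    for k,X in(("hemi",(.3595,.1443,.02)),("box",(.386,-.135,.03))):
        u,v=c.proj(X)[0].astype(int);s=np.s_[v-14:v+15,u-18:u+19]
        a,b=[cv2.cvtColor(g[s],cv2.COLOR_BGR2GRAY).astype(np.float32) for g in(f0,f)];print(n,k,cv2.phaseCorrelate(a,b))
E
```

```text
scene riser [ 0.5437 -0.0107] [74.8 49.8] 0.306
scene granite [ 0.5657 -0.2062] [112.7  79.2] -0.061
scene vblock [0.4274 0.3472] [63.5 45.3] -0.153
scene cyl [0.5583 0.1956] [74.1 25.4] -0.127
scene hemi ((-0.04283738924793923, 0.013649200777738457), 1.0051775174339612)
scene box ((0.1136461306957024, -0.21171101898524647), 0.844989009698232)
side riser [ 0.5501 -0.0159] [191.4 173.5] -1.036
side granite [ 0.5535 -0.1996] [121.4  87.9] -0.06
side vblock [0.4136 0.3536] [65.7 51. ] -0.155
side cyl [0.56   0.1956] [82.4 28.2] -0.127
side hemi ((-0.0017768525797414725, -0.01144133906938194), 0.9983441751698653)
side box ((-0.3953492840055688, -0.42445859695361676), 0.6232576795419057)
```

```bash
python3 -c "
from station import *
print(get_state()['t'],get_state()['width']);print(job_done())"
```

```text
47.5 0.0877630680661812
the job is handed in; nothing more can be done
None
```

I took the stack apart from the top down and put all four pieces in their places. I handed the job in at 47.5 s with the gripper open and the arm raised clear. No verdict was reported.

**Placement checks**
- **Cylinder:** the final images put it within about 2 mm of the stand's centre, lying along the stand and seated in both saddles.
- **Steel block:** the final scene image puts it about 2 mm from its tray's centre.
- **V-block and granite:** both look flat and centred inside their rims. I have no clean final measurement for either, because their image outlines included side faces. At release the gripper was within about 1 mm of each tray's measured centre.
- **Bystanders:** the hemisphere moved less than 0.1 pixel in both images. The stylus box shows at most about 0.6 pixel, which I put down to the arm's shadow falling on it.

**Checks that failed or disagreed**
- **Fingertips:** they measured about 20 mm behind the stated TCP. My first grip on the cylinder was therefore too high, so I opened and gripped again 12 mm lower before lifting. I allowed for this in every later grip.
- **Cylinder height in the stand:** the two-view measurement failed because of a bad colour mask in the side image. I relied on the picture, on its diameter measuring right at the seated height, and on the contact force when I set it down.
- **Steel block, final side image:** the side-image outline was unusable because it merged with the background.

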